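Swap the tub at the back of the glaze rack

ROBOT

A 6-joint arm with a two-finger parallel gripper is mounted at the origin on a cart in front of the work surface, level with it; the furniture and walls round the work are solid. World frame = base frame: x ahead of the robot, y to its left, z up, the work surface at z = 0. Lengths are in m, angles in rad, forces in N, time in s.
With the tool pointing down it reaches from about 0.35 to 0.725 m from the base axis. Payload 6 kg.
Tool frame: the origin (TCP) lies midway between the tips of the shut fingers; the grasp point (between the pads) lies env.tcp_to_grasp behind it (env.tcp_to_grasp is the distance from the TCP to the grasp point, in m); z points along the fingers, x is the direction in which the jaws open and shut, and the axes are right-handed (so a half turn about z gives the same grasp; the last joint's range is limited). The gripper opens to 85 mm and grips with 20 to 120 N. Pads are 22 mm wide; open, the fingers measure 114 mm over their backs; the gripper's body (76 mm by 85 mm) begins 54 mm behind the grasp point. The pads swing forward as they close: fully open they stand 13 mm farther back than shut.
Start: joints at [1.633, 0.04, 0.085, 0, -1.615, -0.334], TCP at [0.161, 0.578, 0.231] pointing down, gripper open.
Joint ranges: [-2.56, 2.56], [-1.29, 2.01], [-1.08, 1.49], [-3.29, 1.98], [-2.81, -0.18], [-2.99, 2.99]. Speed limits (rad/s): [2.57, 2.57, 3.01, 3.14, 3.14, 3.14].

INTERFACE

Orientations are given as [roll, pitch, yaw] about the fixed x, y, z axes, in that order (R = Rz(yaw) Ry(pitch) Rx(roll)).
In Python, from cell import telemetry, optics, order, spotter, env gives the robot as it stands.
- The arm moves only by the tool play_rows, never from a script. Its argument "plan" is a list of rows, each a list of 2 entries, a list of its own where there are three numbers: the shift along the tool's x, y, z in units of 40 mm (1.0 is 40 mm), then the turn, a rotation vector about the tool's x, y, z in units of 5 degrees (1.0 is 5 degrees). In form: [[[tx, ty, tz], [rx, ry, rz]], ...]. A call has 1 to 10 rows; each row is the pose to reach, as a shift and turn from the pose commanded when the call began, along the tool's axes at that moment; what a row does not reach only later rows make up. A row lasts 1/10 s, in which the tool goes at most 50 mm and 8.59 degrees, less where a joint would pass 70% of its speed; a pose out of reach is approached as far as the arm can. A call with a gripper value outside its range is refused whole. "claw" is the opening, from 0 (shut) to 1 (fully open), set as the call begins (left out, the last holds). The fingers move at their own pace and stop on an object; the grip force is fixed at half the most. Time passes only in rows, so rows that repeat a pose let the fingers close. It gives the time, the measured TCP pose, the force and the opening at its end, in the units of the state.
- telemetry.sense(): the state, without advancing time (a new reading comes with each control period).
- optics.snapshot(name): name is "scene" or "top" or "wrist"; returns (picture, depth): 384x512x3 uint8, blue, green, red; 384x512 float32, m along the optical axis (not along the pixel's ray), 0 where there is no reading.
- optics.camera_model(name): a dict with "intrinsics" (3x3 intrinsics, pixels), "rvec" (rotation vector, rad) and "tvec" (3), from world to camera coordinates, as OpenCV has them. Camera axes: x right, y down, z forward; pixel columns grow to the right and rows downward; lengths in m; the calibration is good to about 2 mm. A picture is of the moment at which its call begins: read the wrist's pose just before it. camera_model takes no time and is no camera call; for the wrist camera it gives the pose at the moment of the call.
- order.hand_in(): hands the job in, once; it reports no verdict.
Trained networks look in the newest picture that a camera, given by its name, has taken for a name from the list of things; names that differ only in an ending like _2 or _b are one class to them, and where a whole thing is asked for, a point or a joint stands for the part that bears it (a point fixed in the world has none). Each returns a list of dicts, best first, with "p" (0 to 1); they miss things now and then, are a little off and sometimes report something else, mostly with a low value. They report only what shows in the picture. A call takes as long as a camera call. They do not tell look-alikes from the thing itself.
- spotter.cut_out(camera, target): "region" (384x512 bool, what is visible of it) and "rect" ([left, top, right, bottom] in pixels, round what is visible of it).
The state is a dict: "clock": time; "q": joint angles; "joint_vel": joint speeds; "tau": joint torques, N m; "eef_pos": TCP position; "tcp_rot": TCP orientation; "ft_force": force on the tool from outside, world axes, zero at the start; "torque": the same for the moment, N m; "grip_width": finger opening in m.
Only numpy, scipy, OpenCV 4.12 (cv2) and the standard library are available. Lean on these libraries where they do the work, as an engineer would, in place of code of your own. Each camera call takes 0.05 s, during which the arm holds its last target.

TASK

The plum glaze tub stands at the back of the small rack, hemmed in by the sky-blue and the beige tub: set those two aside on the wooden side board, stand the plum tub in the middle of the banding wheel, put the ochre tub in the plum tub's place at the back of the rack, and then return the sky-blue and the beige tub each to exactly the place it came from. Keep every tub upright and leave the green tile and the roll of tape as they are.

Things in the scene. Friction and masses are not known exactly. Their poses are not given: they have to be found in the camera images.
- plum_tub: Loose round tub of glaze, plum wall, white lid with one plum dab on it (42 mm across). 57 mm high; lid (top 14 mm) 67 mm across, wall below 60 mm; about 90 g. Origin: centre of its underside, z up; yaw does not matter. Starts at the rear place of the rack.
- sky_tub: Loose round tub of glaze, sky-blue wall, white lid with one sky-blue dab on it (42 mm across). 57 mm high; lid (top 14 mm) 67 mm across, wall below 60 mm; about 90 g. Origin: centre of its underside, z up; yaw does not matter. Starts at one of the two front places of the rack (left or right).
- beige_tub: Loose round tub of glaze, beige wall, white lid with one beige dab on it (42 mm across). 57 mm high; lid (top 14 mm) 69 mm across, wall below 62 mm; about 90 g. Origin: centre of its underside, z up; yaw does not matter. Starts at the other front place of the rack.
- ochre_tub: Loose round tub of glaze, ochre wall, white lid with one ochre dab on it (42 mm across). 62 mm high; lid (top 14 mm) 67 mm across, wall below 60 mm; about 90 g. Origin: centre of its underside, z up; yaw does not matter. Starts on the bench between the robot and the rack.
- rack: Fixed plywood rack: base 140 mm (its x) by 230 mm (its y), 12 mm thick. Origin: centre of the underside; +x away from the robot. Three round grey pads mark the places at (x, y) = (20, 0) mm (rear), (-10, 73) and (-10, -73) mm (front). Behind the rear place a fence 150 mm wide, 10 mm thick, inner face at x = 59 mm, top 62 mm above the bench.
- rack_back (a point): Centre of the rack's rear place, on top of its base (12 mm above the bench). Gaps there are about 11 mm from lid to lid and 5 mm from lid to fence: a tub is gripped here along the rack's y, with both front tubs away. A front tub is best gripped across the line from it to this point.
- side_board: Fixed flat wooden board to set things aside on, 220 mm (its x) by 100 mm (its y), 10 mm thick, bare at the start. Origin: centre of the underside, z up. Two tubs stand on it with finger room at x = -55 and +55 mm when gripped along y. It lies left or right of the rack.
- wheel: Fixed low banding wheel (potter's turntable that does not turn here), pale grey metal disc 124 mm across, its top 28 mm above the bench, with a thin dark ring of 68 mm round its middle. Origin: centre of the underside, z up. It lies on the other side of the rack from the side board.
- green_tile: Loose green L-shaped test tile, 44x46x62 mm, a bystander beyond the side board or the wheel. Origin: centre of the underside.
- tape: Loose roll of masking tape lying flat, 100 mm across, 24 mm high, a bystander on the other side. Origin: centre of the underside.
Not all that is in view belongs to the job. What is shaped like the ochre_tub but red is not meant.

How it is judged:
By the outcome, as a careful person would: the job done as asked, in the order asked, and still so for the second after the job is handed in, with the robot touching nothing.
It also fails if it takes over 120 s, if anything falls off the work surface, if the arm or the gripper's body presses on something with over 40 N, if the wrist force passes 120 N, or if a joint passes its speed limit or range.

## Working session

There is one attempt and no reset: what is moved stays moved. The work goes in short steps, Python scripts to look and compute and a tool call to move; the robot and the scene stay as the last step left them, time stands still between calls to the robot, and variables do not carry over. Pictures are saved under pics/ and viewed, and the job is handed in when it is done.

Besides the shell and the picture viewer there is one more tool, called after "Emit:" by a JSON object that holds its "api" and its "payload". play_rows: Moves the arm, as the interface text tells. Its arguments: {"type":"object","properties":{"plan":{"type":"array","items":{"type":"array"}},"claw":{"type":"number"}},"required":["plan"]}

```bash
ls; mkdir -p pics
cat > h.py <<'E'
import numpy as np, cv2
from cell import telemetry, optics, order, spotter, env
def snap(n):
    p,d=optics.snapshot(n); m=optics.camera_model(n); return p,d,m
def world(m,d,us,vs):
    K=np.array(m["intrinsics"]);R,_=cv2.Rodrigues(np.array(m["rvec"],float));t=np.array(m["tvec"],float).ravel()
    z=d[vs,us];x=(us-K[0,2])/K[0,0]*z;y=(vs-K[1,2])/K[1,1]*z
    return (np.stack([x,y,z],-1)-t)@R
def show(n,p,s=1.5): cv2.imwrite(f"pics/{n}.png",cv2.resize(p,None,fx=s,fy=s,interpolation=cv2.INTER_CUBIC))
E
python3 - <<'E'
from h import *
print(telemetry.sense(), env.tcp_to_grasp, [a for a in dir(env) if a[0]!='_'])
for n in("scene","top"):
    p,d,m=snap(n); show(n+"0",p); np.savez(f"{n}0.npz",p=p,d=d); print(n,m)
    for t in ["plum_tub","sky_tub","beige_tub","ochre_tub","rack","side_board","wheel","green_tile","tape"]:
        r=spotter.cut_out(n,t)
        for k in r[:3]:
            v,u=np.nonzero(k["region"]&(d>0)); w=world(m,d,u,v)
            print(n,t,round(k["p"],2),np.round(k["rect"]),np.median(w,0).round(3) if len(w) else None, w.max(0).round(3) if len(w) else None,w.min(0).round(3) if len(w) else None)
E
```

```text
pics
{'clock': 0.0, 'q': array([ 1.63270684e+00,  4.08543893e-02,  8.37705870e-02, -4.93435572e-04,
       -1.61550637e+00, -3.33675995e-01]), 'joint_vel': array([-0.00182427, -0.00071193, -0.0015178 , -0.0022308 , -0.00061368,
       -0.00042021]), 'tau': array([ 6.72422084e-04, -3.68206179e+01,  3.47411799e+01,  6.93228900e+00,
       -5.52698897e-03, -1.74982205e-06]), 'eef_pos': array([0.16089633, 0.57766901, 0.23022677]), 'tcp_rot': array([-3.14147093e+00, -1.85636369e-03, -1.84254031e+00]), 'ft_force': array([ 0.59138007, -0.02018202, -0.21875563]), 'torque': array([-0.04540415,  0.0313312 ,  0.00795253]), 'grip_width': 0.08543471545444929} 0.0187 ['Unreachable', 'tcp_to_grasp']
scene {'intrinsics': array([[370.78705107,   0.        , 255.90623847],
       [  0.        , 370.78705107, 193.18854782],
       [  0.        ,   0.        ,   1.        ]]), 'rvec': array([ 2.33547334, -0.78703852,  0.28280156]), 'tvec': array([-0.41937851,  0.27272697,  1.01318748])}
scene plum_tub 0.87 [262. 163. 283. 187.] [0.603 0.015 0.067] [0.653 0.074 0.074] [ 0.572 -0.029  0.009]
scene sky_tub
[... 2004 characters left out ...]
20.] [ 0.443 -0.134  0.061] [ 0.475 -0.101  0.07 ] [ 0.41  -0.171 -0.006]
top rack 0.8 [219. 150. 277. 189.] [0.583 0.015 0.012] [0.681 0.14  0.077] [ 0.519 -0.096 -0.004]
top side_board 0.92 [310. 172. 335. 234.] [ 0.474 -0.263  0.009] [ 0.591 -0.207  0.021] [ 0.37  -0.318 -0.01 ]
top wheel 0.71 [156. 173. 189. 207.] [0.52  0.301 0.028] [0.581 0.362 0.038] [0.462 0.24  0.018]
top green_tile 0.68 [307. 173. 335. 235.] [ 0.477 -0.263  0.009] [ 0.597 -0.207  0.021] [ 0.363 -0.322 -0.01 ]
top green_tile 0.63 [361. 184. 381. 198.] [ 0.51  -0.448  0.005] [ 0.589 -0.426  0.066] [ 0.484 -0.676 -0.648]
top tape 0.83 [123. 187. 153. 214.] [0.497 0.443 0.022] [0.547 0.499 0.033] [ 0.446  0.392 -0.007]
```

View pics/scene0.png

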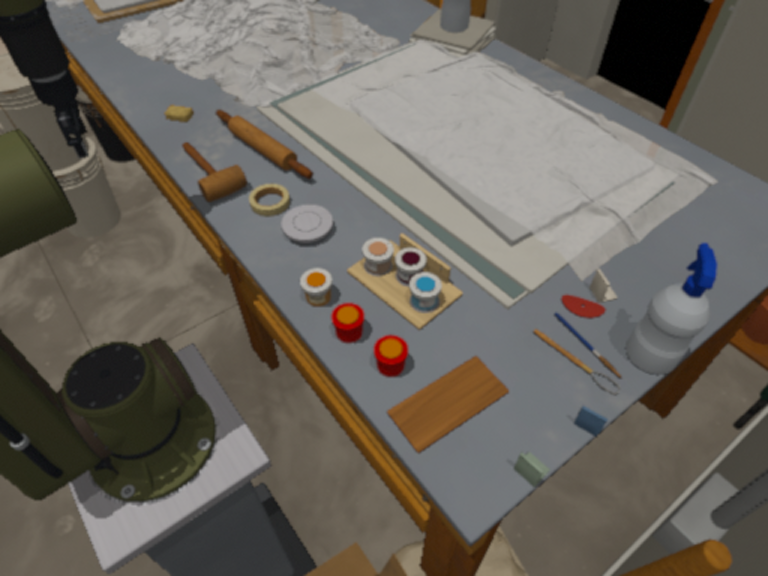

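Run:
```python
from h import *
p=np.load("top0.npz")["p"]; show("topcrop",p[140:250,110:390],2.8)
p=np.load("scene0.npz")["p"]; show("scenecrop",p[120:260,160:300],4.2)
```

```text
(no output)
```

View pics/topcrop.png

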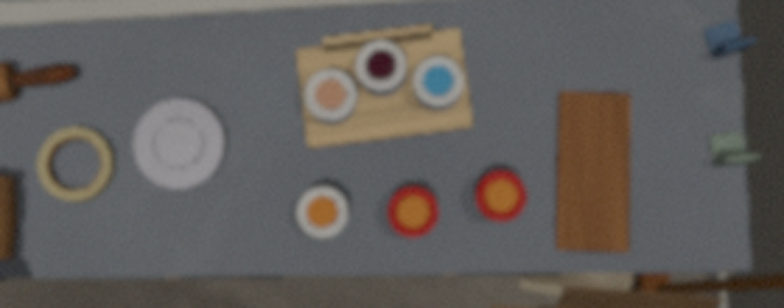

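View pics/scenecrop.png

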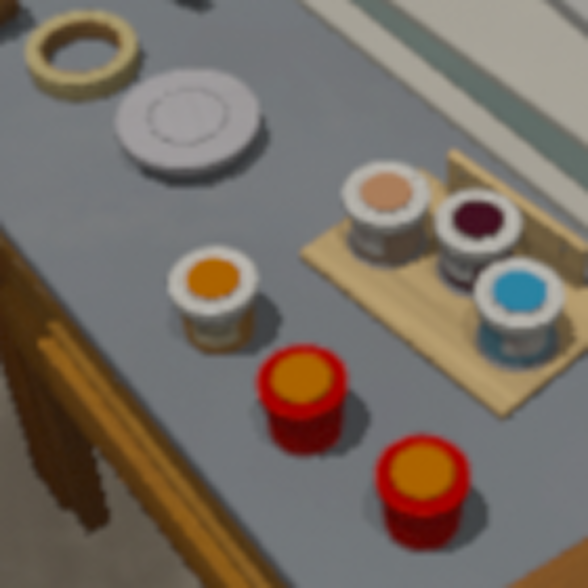

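The white-lidded, ochre-walled tub is at scene (231,214) and top (224,214). The two at scene (232,214)/(261,235) have red lids and walls, so they are decoys. The ochre tub is therefore the leftmost one, at about (0.425, 0.102). Next I work out the wrist camera offset and the move to an overview.

```bash
cat >> h.py <<'E'
from scipy.spatial.transform import Rotation as Ro
def delta(pos,yawdeg,frm=None):
    s=telemetry.sense(); R=Ro.from_euler("xyz",s["tcp_rot"])
    T=Ro.from_euler("xyz",[np.pi,0,np.radians(yawdeg)])
    sh=R.inv().apply(np.array(pos)-s["eef_pos"])/0.04; rv=np.degrees((R.inv()*T).as_rotvec())/5
    print("t",s["clock"].round(1) if hasattr(s["clock"],"round") else s["clock"],"shift",sh.round(3),"turn",rv.round(3)); return sh,rv
E
python3 - <<'E'
from h import *
s=telemetry.sense();R=Ro.from_euler("xyz",s["tcp_rot"])
m=optics.camera_model("wrist");Rc=Ro.from_rotvec(np.array(m["rvec"]).ravel());c=-Rc.inv().apply(np.array(m["tvec"]).ravel())
print("cam in tool",R.inv().apply(c-s["eef_pos"]).round(3),(R.inv()*Rc.inv()).as_matrix().round(2),m["intrinsics"])
delta([0.52,0.03,0.32],-82.5)
delta([0.47,0.03,0.32],-82.5)
E
```

```text
cam in tool [-0.    -0.078 -0.143] [[ 1.   -0.   -0.  ]
 [ 0.    0.95  0.3 ]
 [ 0.   -0.3   0.95]] [[266.3105466    0.         255.97576956]
 [  0.         266.3105466  194.47598116]
 [  0.           0.           1.        ]]
t 1.0 shift [ 10.788 -12.322  -2.217] turn [-0.000e+00 -2.000e-03 -4.614e+00]
t 1.0 shift [ 11.123 -11.118  -2.217] turn [-0.000e+00 -2.000e-03 -4.614e+00]
```

Emit:
{"api": "play_rows", "payload": {"plan": [[[10.8, -12.3, -2.2], [0, 0, -4.6]], [[10.8, -12.3, -2.2], [0, 0, -4.6]], [[10.8, -12.3, -2.2], [0, 0, -4.6]], [[10.8, -12.3, -2.2], [0, 0, -4.6]], [[10.8, -12.3, -2.2], [0, 0, -4.6]], [[10.8, -12.3, -2.2], [0, 0, -4.6]], [[10.8, -12.3, -2.2], [0, 0, -4.6]], [[10.8, -12.3, -2.2], [0, 0, -4.6]], [[10.8, -12.3, -2.2], [0, 0, -4.6]], [[10.8, -12.3, -2.2], [0, 0, -4.6]]], "claw": 1}}

```text
clock: 2.0
eef_pos: [0.4326, 0.1611, 0.2987]
tcp_rot: [-3.14, 0.001, -1.441]
ft_force: [0.7, 0.9, -0.0]
grip_width: 0.0855
```

Run:
```python
from h import *
delta([0.54,0.03,0.32],-82.5);print(telemetry.sense()["eef_pos"],telemetry.sense()["joint_vel"])
```

```text
t 2.0 shift [ 3.598 -2.238 -0.533] turn [-0.014  0.009 -0.01 ]
[0.43259206 0.16113278 0.29869757] [-1.15391408  0.27588212  0.32445136 -0.00139994 -0.05735361  1.14682605]
```

Emit:
{"api": "play_rows", "payload": {"plan": [[[3.0, -2.1, -0.5], [0, 0, 0]], [[3.0, -2.1, -0.5], [0, 0, 0]], [[3.0, -2.1, -0.5], [0, 0, 0]], [[3.0, -2.1, -0.5], [0, 0, 0]], [[3.0, -2.1, -0.5], [0, 0, 0]], [[3.0, -2.1, -0.5], [0, 0, 0]]]}}

```text
clock: 2.6
eef_pos: [0.5305, 0.0554, 0.3179]
tcp_rot: [-3.142, 0.0, -1.441]
ft_force: [-0.1, 0.1, 0.2]
grip_width: 0.0853
```

```bash
cat > look.py <<'E'
from h import *
import sys
def look(name,targets,n="wrist"):
    s=telemetry.sense(); m=optics.camera_model(n); p,d=optics.snapshot(n); show(name,p); np.savez(name+".npz",p=p,d=d,K=m["intrinsics"],rvec=m["rvec"],tvec=m["tvec"])
    out={}
    for t in targets:
        for k in spotter.cut_out(n,t)[:3]:
            v,u=np.nonzero(k["region"]&(d>0)); w=world(m,d,u,v)
            if len(w)<20: continue
            top=np.percentile(w[:,2],90); g=w[abs(w[:,2]-top)<0.008]
            c,r=cv2.minEnclosingCircle((g[:,:2]*1000).astype(np.float32))
            print(t,round(k["p"],2),np.round(k["rect"]).astype(int),"topz",top.round(4),"mean",g.mean(0).round(4),"circ",np.round(c,1),round(r,1))
    return p,d,m
E
python3 - <<'E'
from look import *
print(telemetry.sense()["eef_pos"],telemetry.sense()["tcp_rot"])
look("w1",["plum_tub","sky_tub","beige_tub","ochre_tub","rack","side_board","wheel"])
E
```

```text
[0.53046642 0.05536395 0.31792296] [-3.14159060e+00  6.97449167e-05 -1.44066209e+00]
plum_tub 0.91 [264  81 311 130] topz 0.0703 mean [0.6169 0.0235 0.0688] circ [616.   23.2] 33.5
sky_tub 0.88 [309 105 360 156] topz 0.0703 mean [ 0.5948 -0.0516  0.0688] circ [594.1 -52.5] 33.3
beige_tub 0.56 [212 106 262 153] topz 0.0702 mean [0.5779 0.0905 0.0687] circ [577.1  90.5] 34.4
ochre_tub 0.94 [337 207 384 250] topz 0.0629 mean [ 0.4429 -0.1316  0.0614] circ [ 440.8 -133. ] 33.2
ochre_tub 0.85 [270 211 308 251] topz 0.0629 mean [ 0.4226 -0.0164  0.0615] circ [420.9 -17.2] 33.5
ochre_tub 0.76 [200 198 239 244] topz 0.063 mean [0.4239 0.1019 0.0615] circ [422.4 102.2] 33.3
rack 0.89 [214  70 359 166] topz 0.0607 mean [0.6528 0.0288 0.0618] circ [596.8  24.4] 101.2
side_board 0.64 [383 145 479 267] topz 0.0109 mean [ 0.4858 -0.263   0.0097] circ [ 478.  -263.8] 119.0
wheel 0.65 [ 67 104 147 184] topz 0.0293 mean [0.5213 0.2981 0.0281] circ [518.9 299.1] 62.2
```

View pics/w1.png

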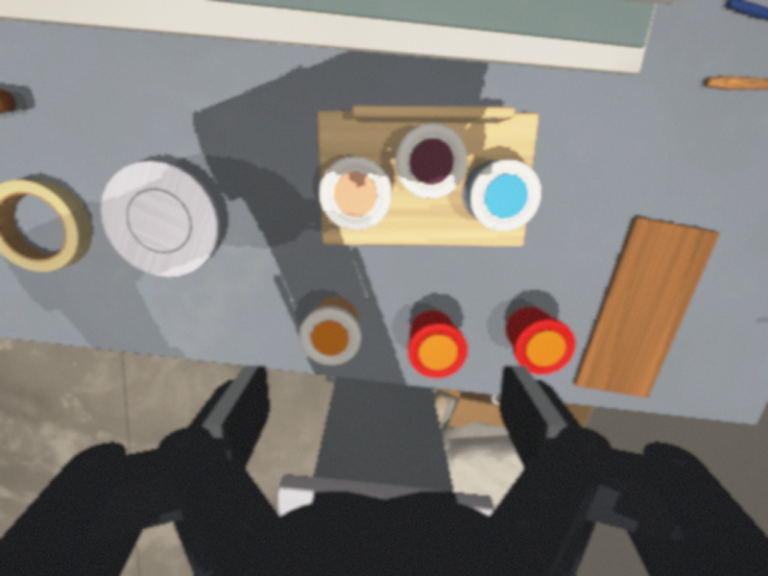

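The picture shows the rack tubs at about (354,192), (431,160) and (505,195) in the 1.5x image: beige left, plum rear, sky right. The ochre tub has a white/grey lid at (330,333), and the red decoys are at (437,350) and (544,345). The wheel is at (160,218) and the board at (650,305). Lid circle radii match the given sizes. Next: board and rack yaw.

Run:
```python
from h import *
f=np.load("w1.npz");d=f["d"];m=dict(intrinsics=f["K"],rvec=f["rvec"],tvec=f["tvec"])
v,u=np.nonzero(d>0);w=world(m,d,u,v)
def rect(x0,x1,y0,y1,z0,z1,n):
    s=(w[:,0]>x0)&(w[:,0]<x1)&(w[:,1]>y0)&(w[:,1]<y1)&(w[:,2]>z0)&(w[:,2]<z1)
    im=np.zeros((384,512),np.uint8);im[v[s],u[s]]=255
    k=cv2.morphologyEx(im,cv2.MORPH_OPEN,np.ones((3,3)));nn,l,st,_=cv2.connectedComponentsWithStats(k);L=1+st[1:,4].argmax()
    vv,uu=np.nonzero(l==L);q=world(m,d,uu,vv)
    print(n,cv2.minAreaRect((q[:,:2]*1000).astype(np.float32)),q[:,2].mean())
rect(.34,.62,-.36,-.18,.006,.015,"board")
rect(.48,.72,-.12,.18,.008,.017,"rackbase")
rect(.63,.72,-.12,.18,.054,.066,"fence")
s=(abs(w[:,0]-.52)<.09)&(abs(w[:,1]-.3)<.09)&(abs(w[:,2]-.028)<.005);print(cv2.minEnclosingCircle((w[s,:2]*1000).astype(np.float32)))
# wall of tub check: colors
print(telemetry.sense()["q"])
delta([.577,.0905,.15],-150)
```

```text
board ((477.864013671875, -264.94708251953125), (100.64336395263672, 219.47894287109375), 87.33311462402344) 0.009826959920339367
rackbase ((595.5433959960938, 19.99279022216797), (139.50550842285156, 230.45037841796875), 7.054080486297607) 0.012058316746287198
fence ((659.3593139648438, 27.677799224853516), (10.220385551452637, 149.41897583007812), 6.9085307121276855) 0.061419206062054185
((518.6845703125, 299.01483154296875), 62.209022521972656)
[ 4.81274675e-01 -1.09794965e-01  9.75667614e-02  9.59888383e-05
 -1.77775909e+00  1.22011359e+00]
t 3.0 shift [-0.72  -1.264  4.204] turn [-4.0000e-03  3.0000e-03  1.3496e+01]
```

Emit:
{"api": "play_rows", "payload": {"plan": [[[-0.72, -1.26, 4.2], [0, 0, 13.5]], [[-0.72, -1.26, 4.2], [0, 0, 13.5]], [[-0.72, -1.26, 4.2], [0, 0, 13.5]], [[-0.72, -1.26, 4.2], [0, 0, 13.5]], [[-0.72, -1.26, 4.2], [0, 0, 13.5]], [[-0.72, -1.26, 4.2], [0, 0, 13.5]], [[-0.72, -1.26, 4.2], [0, 0, 13.5]], [[-0.72, -1.26, 4.2], [0, 0, 13.5]], [[-0.72, -1.26, 4.2], [0, 0, 13.5]], [[-0.72, -1.26, 4.2], [0, 0, 13.5]]]}}

```text
clock: 4.0
eef_pos: [0.577, 0.0901, 0.1499]
tcp_rot: [-3.142, 0.0, -2.616]
ft_force: [1.2, -0.0, 0.0]
grip_width: 0.0852
```

Emit:
{"api": "play_rows", "payload": {"plan": [[[0, 0, 0], [0, 0, 0]], [[0, 0, 0], [0, 0, 0]]]}}

```text
clock: 4.2
eef_pos: [0.577, 0.09, 0.1499]
tcp_rot: [-3.142, -0.0, -2.618]
ft_force: [-0.6, 1.5, 0.2]
grip_width: 0.0855
```

Run:
```python
from look import *
print(telemetry.sense()["eef_pos"],telemetry.sense()["tcp_rot"])
look("w2",["plum_tub","sky_tub","beige_tub"])
delta([.577,.0905,.036],-150)
```

```text
[0.57702721 0.09000512 0.14992727] [-3.14150958e+00 -2.74409105e-05 -2.61766588e+00]
plum_tub 0.78 [217  59 300 150] topz 0.0702 mean [0.6168 0.0217 0.0688] circ [616.2  22.7] 33.5
sky_tub 0.71 [289   2 376  83] topz 0.0703 mean [ 0.5931 -0.0497  0.0688] circ [594.1 -53.5] 33.9
beige_tub 0.62 [217 156 294 235] topz 0.0701 mean [0.5782 0.0883 0.0687] circ [577.4  90.1] 34.5
t 4.4 shift [-0.006  0.012  2.848] turn [-0.001 -0.    -0.009]
```

View pics/w2.png

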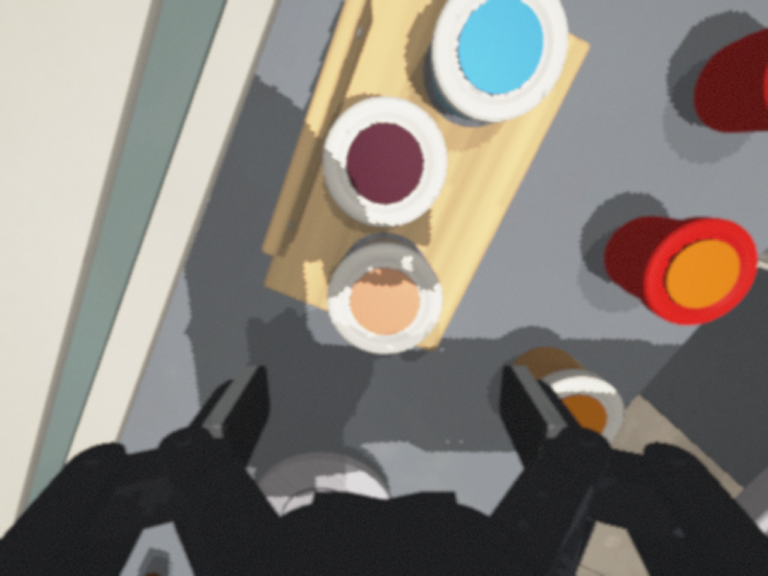

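Beige lid at (384,297), plum at (385,163), sky at (499,45). Beige lies straight ahead between the fingers, and the measured centre (577,90) agrees with the earlier one. Descending.

Emit:
{"api": "play_rows", "payload": {"plan": [[[0, 0, 0.8], [0, 0, 0]], [[0, 0, 1.6], [0, 0, 0]], [[0, 0, 2.3], [0, 0, 0]], [[0, 0, 2.85], [0, 0, 0]], [[0, 0, 2.85], [0, 0, 0]], [[0, 0, 2.85], [0, 0, 0]]]}}

```text
clock: 5.0
eef_pos: [0.5773, 0.0898, 0.0366]
tcp_rot: [-3.141, -0.0, -2.619]
ft_force: [0.5, -0.3, 0.3]
grip_width: 0.0855
```

Emit:
{"api": "play_rows", "payload": {"plan": [[[0, 0, 0], [0, 0, 0]], [[0, 0, 0], [0, 0, 0]], [[0, 0, 0], [0, 0, 0]], [[0, 0, 0], [0, 0, 0]], [[0, 0, 0], [0, 0, 0]], [[0, 0, 0], [0, 0, 0]]], "claw": 0}}

```text
clock: 5.6
eef_pos: [0.5785, 0.0904, 0.0387]
tcp_rot: [-3.14, 0.004, -2.619]
ft_force: [-0.4, 0.7, 5.5]
grip_width: 0.0642
```

Run:
```python
from look import *
s=telemetry.sense();print(s["eef_pos"],s["tcp_rot"],s["grip_width"],s["ft_force"])
look("w3",["beige_tub","plum_tub"])
```

```text
[0.57849587 0.09038612 0.03873412] [-3.14034539  0.00407731 -2.61877049] 0.06421600979247369 [-0.40671653  0.73403249  5.49917733]
beige_tub 0.77 [189 190 321 329] topz 0.07 mean [0.5803 0.0873 0.0686] circ [578.5  90.8] 35.0
plum_tub 0.72 [179  15 343 187] topz 0.0702 mean [0.617  0.0206 0.0688] circ [616.   22.6] 33.7
plum_tub 0.39 [114   0 462 249] topz 0.0616 mean [0.6543 0.0441 0.0611] circ [609.3  31.1] 82.5
```

View pics/w3.png

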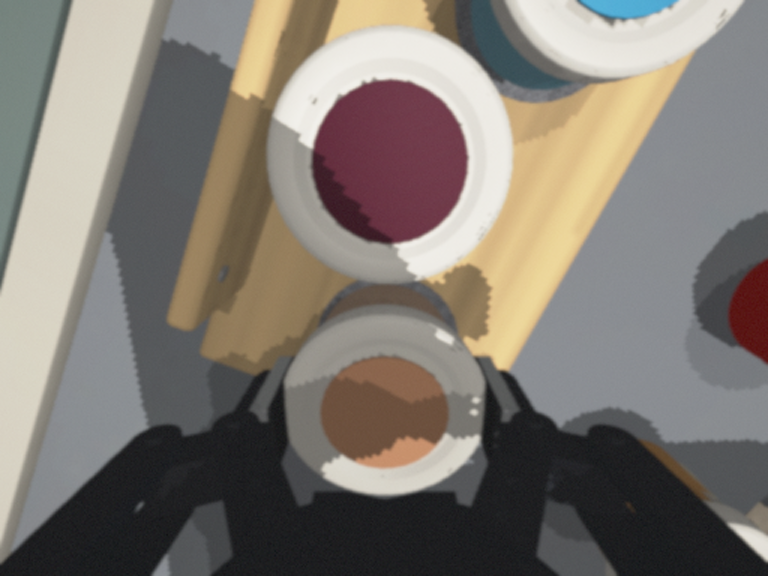

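Emit:
{"api": "play_rows", "payload": {"plan": [[[0, 0, 0], [0, 0, 0]], [[0, 0, 0], [0, 0, 0]], [[0, 0, 0], [0, 0, 0]]]}}

```text
clock: 6.05
eef_pos: [0.5785, 0.0904, 0.0387]
tcp_rot: [-3.14, 0.004, -2.619]
ft_force: [-1.1, -0.1, 6.6]
grip_width: 0.0643
```

Run:
```python
from look import *
s=telemetry.sense();print(s["eef_pos"],s["tcp_rot"],s["grip_width"],s["ft_force"],s["torque"])
p,d,m=look("w4",[])
show("w4c",p[200:384,130:390],3)
p,d=optics.snapshot("scene"); show("s4c",p[110:250,190:330],4.2)
```

```text
[0.57849053 0.09035388 0.03870588] [-3.14035187  0.00406039 -2.61888284] 0.06430116237426058 [-1.10415457 -0.09018386  6.55680413] [0.02596984 0.35176549 0.02862607]
```

View pics/w4c.png

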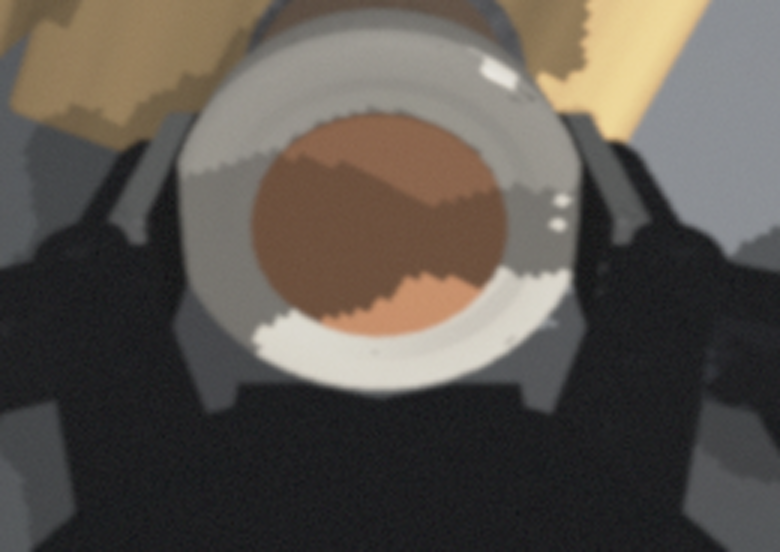

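View pics/s4c.png

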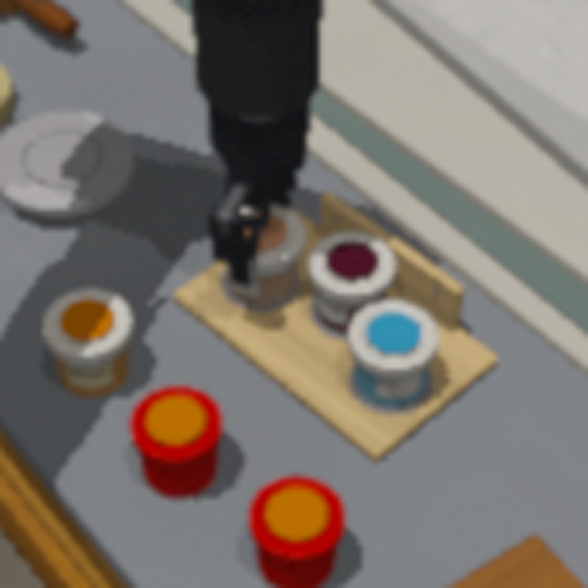

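The reading (64 mm on a 69 mm lid, with an upward push of 6 N) suggests the pads sit a bit low on the lid. I'll reopen, go 6 mm higher and regrip.

Emit:
{"api": "play_rows", "payload": {"plan": [[[0, 0, 0], [0, 0, 0]], [[0, 0, 0], [0, 0, 0]], [[0, 0, 0], [0, 0, 0]], [[0, 0, -0.15], [0, 0, 0]], [[0, 0, -0.15], [0, 0, 0]], [[0, 0, -0.15], [0, 0, 0]]], "claw": 1}}

```text
clock: 6.75
eef_pos: [0.5772, 0.0901, 0.0422]
tcp_rot: [-3.141, 0.0, -2.619]
ft_force: [0.3, 0.1, 0.0]
grip_width: 0.0853
```

Run:
```python
from look import *
s=telemetry.sense();print(s["eef_pos"],s["tcp_rot"],s["grip_width"],s["ft_force"])
look("w5",["beige_tub","plum_tub"])
```

```text
[0.57720647 0.09005436 0.04220761] [-3.14145067e+00  4.43483267e-04 -2.61920639e+00] 0.08529707923855503 [0.34263095 0.12508174 0.00045605]
beige_tub 0.92 [184 187 320 326] topz 0.07 mean [0.5801 0.0875 0.0686] circ [578.3  90.6] 34.8
plum_tub 0.64 [180  19 334 187] topz 0.0702 mean [0.617  0.0207 0.0688] circ [616.1  22.5] 33.7
```

Emit:
{"api": "play_rows", "payload": {"plan": [[[0, 0, 0], [0, 0, 0]], [[0, 0, 0], [0, 0, 0]], [[0, 0, 0], [0, 0, 0]], [[0, 0, 0], [0, 0, 0]], [[0, 0, 0], [0, 0, 0]], [[0, 0, 0], [0, 0, 0]]], "claw": 0}}

```text
clock: 7.5
eef_pos: [0.5774, 0.09, 0.0426]
tcp_rot: [-3.141, 0.001, -2.619]
ft_force: [-1.4, 0.4, 5.0]
grip_width: 0.0643
```

Emit:
{"api": "play_rows", "payload": {"plan": [[[0, 0, -0.3], [0, 0, 0]], [[0, 0, -0.6], [0, 0, 0]], [[0, 0, -0.6], [0, 0, 0]]]}}

```text
clock: 7.8
eef_pos: [0.5782, 0.0902, 0.0683]
tcp_rot: [-3.141, 0.003, -2.619]
ft_force: [0.3, 0.6, -1.3]
grip_width: 0.0644
```

Run:
```python
from look import *
s=telemetry.sense();print(s["eef_pos"],s["tcp_rot"],s["grip_width"],s["ft_force"])
look("w6",["beige_tub","plum_tub"])
p,d=optics.snapshot("scene"); show("s6c",p[110:250,190:330],4.2)
```

```text
[0.578182   0.09023177 0.06833553] [-3.14066995  0.00323756 -2.61913105] 0.0644084189651729 [ 0.34957721  0.63012311 -1.27916424]
beige_tub 0.8 [192 190 321 323] topz 0.0957 mean [0.58   0.0871 0.0943] circ [578.5  90.2] 34.7
plum_tub 0.68 [195  37 324 174] topz 0.0702 mean [0.6169 0.0211 0.0688] circ [616.   22.6] 33.6
plum_tub 0.28 [190 189 321 326] topz 0.0957 mean [0.58   0.0872 0.0943] circ [578.4  90.3] 34.8
```

View pics/s6c.png

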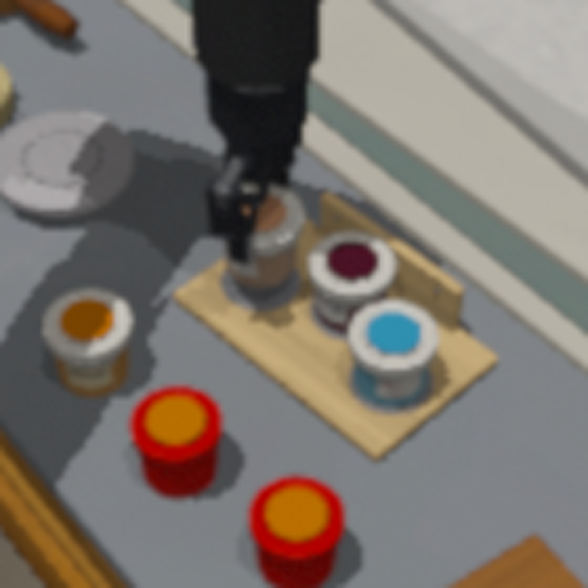

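View pics/w6.png

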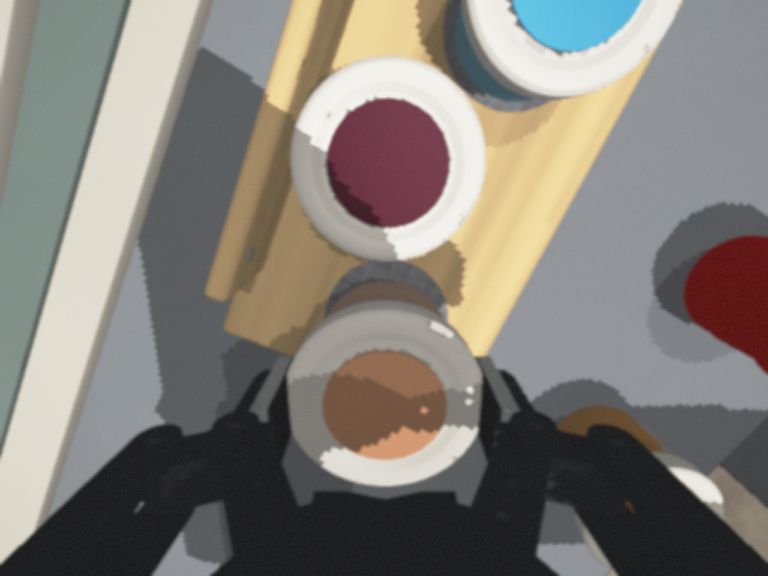

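Beige hangs level, 26 mm up. Plum and sky are undisturbed at (387,160) and (575,20). Carrying it to the far spot on the board.

Emit:
{"api": "play_rows", "payload": {"plan": [[[0, 0, -1], [0, 0, 0]], [[0, 0, -2], [0, 0, 0]], [[0, 0, -2], [0, 0, 0]], [[0, 0, -2], [0, 0, 0]]]}}

```text
clock: 8.4
eef_pos: [0.5773, 0.0903, 0.1465]
tcp_rot: [3.141, 0.002, -2.619]
ft_force: [-0.3, 0.9, -1.9]
grip_width: 0.0643
```

Run:
```python
from h import *
delta([.5328,-.2675,.15],-92.7)
```

```text
t 8.4 shift [ 5.426 -7.197 -0.097] turn [-6.0000e-03  1.9000e-02 -1.1475e+01]
```

Emit:
{"api": "play_rows", "payload": {"plan": [[[0.54, -0.72, 0], [0, 0, -1.15]], [[1.09, -1.44, 0], [0, 0, -2.3]], [[1.63, -2.16, 0], [0, 0, -3.45]], [[2.17, -2.88, 0], [0, 0, -4.6]], [[2.71, -3.6, 0], [0, 0, -5.75]], [[3.26, -4.32, 0], [0, 0, -6.9]], [[3.8, -5.04, 0], [0, 0, -8.05]], [[4.34, -5.76, 0], [0, 0, -9.2]], [[4.9, -6.5, 0], [0, 0, -10.4]], [[5.43, -7.2, 0], [0, 0, -11.48]]]}}

```text
clock: 9.4
eef_pos: [0.5313, -0.2692, 0.1437]
tcp_rot: [3.139, 0.001, -1.613]
ft_force: [-0.1, 0.0, -1.1]
grip_width: 0.0643
```

Emit:
{"api": "play_rows", "payload": {"plan": [[[0, 0, 0], [0, 0, 0]], [[0, 0, 0], [0, 0, 0]], [[0, 0, 0], [0, 0, 0]]]}}

```text
clock: 9.7
eef_pos: [0.5322, -0.2673, 0.1447]
tcp_rot: [3.14, 0.001, -1.618]
ft_force: [-0.2, 0.0, -1.2]
grip_width: 0.0643
```

Run:
```python
from look import *
delta([.5328,-.2675,.0415],-92.7)
look("w7",["beige_tub","side_board"])
```

```text
t 9.7 shift [ 0.006 -0.019  2.581] turn [0.019 0.006 0.003]
beige_tub 0.98 [189 189 320 323] topz 0.172 mean [ 0.5358 -0.267   0.1706] circ [ 532.4 -266.5] 34.8
side_board 0.56 [210 133 306 218] topz 0.0109 mean [ 0.5541 -0.2703  0.0099] circ [ 540.4 -269.4] 66.2
```

View pics/w7.png

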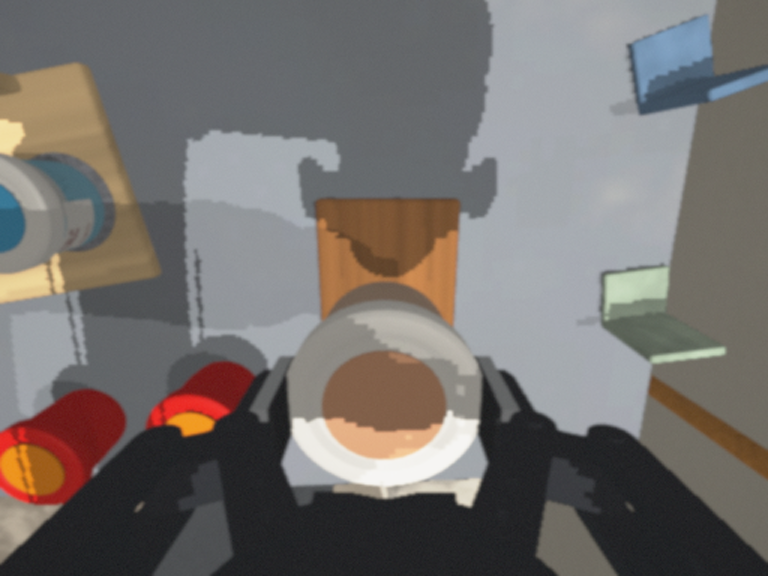

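Beige is above the far half of the board, centred on it. Lowering.

Emit:
{"api": "play_rows", "payload": {"plan": [[[0, 0, 0.7], [0, 0, 0]], [[0, 0, 1.4], [0, 0, 0]], [[0, 0, 2.0], [0, 0, 0]], [[0, 0, 2.4], [0, 0, 0]], [[0, 0, 2.6], [0, 0, 0]], [[0, 0, 2.6], [0, 0, 0]], [[0, 0, 2.6], [0, 0, 0]]]}}

```text
clock: 10.55
eef_pos: [0.5332, -0.268, 0.043]
tcp_rot: [-3.14, -0.001, -1.617]
ft_force: [-0.2, 0.4, -1.5]
grip_width: 0.0644
```

Emit:
{"api": "play_rows", "payload": {"plan": [[[0, 0, 0], [0, 0, 0]], [[0, 0, 0], [0, 0, 0]], [[0, 0, 0], [0, 0, 0]], [[0, 0, 0], [0, 0, 0]]], "claw": 1}}

```text
clock: 10.95
eef_pos: [0.5327, -0.2681, 0.0423]
tcp_rot: [-3.141, -0.0, -1.617]
ft_force: [-0.7, -0.4, 0.5]
grip_width: 0.0853
```

Emit:
{"api": "play_rows", "payload": {"plan": [[[0, 0, -0.5], [0, 0, 0]], [[0, 0, -1.5], [0, 0, 0]], [[0, 0, -2.6], [0, 0, 0]], [[0, 0, -2.6], [0, 0, 0]], [[0, 0, -2.6], [0, 0, 0]]]}}

```text
clock: 11.45
eef_pos: [0.5332, -0.2681, 0.1476]
tcp_rot: [-3.138, -0.0, -1.617]
ft_force: [-1.1, -0.0, -0.9]
grip_width: 0.0855
```

Run:
```python
from look import *
look("w8",["beige_tub","side_board"])
delta([.5941,-.053,.15],-196.2)
```

```text
beige_tub 0.73 [217 159 293 236] topz 0.068 mean [ 0.5352 -0.2677  0.0666] circ [ 533.5 -267.8] 34.7
side_board 0.84 [208 135 305 310] topz 0.0108 mean [ 0.4789 -0.2666  0.0099] circ [ 478.  -266.4] 119.3
t 11.6 shift [-5.436 -1.302 -0.138] turn [ 2.3000e-02 -1.7000e-02  2.0704e+01]
```

View pics/w8.png

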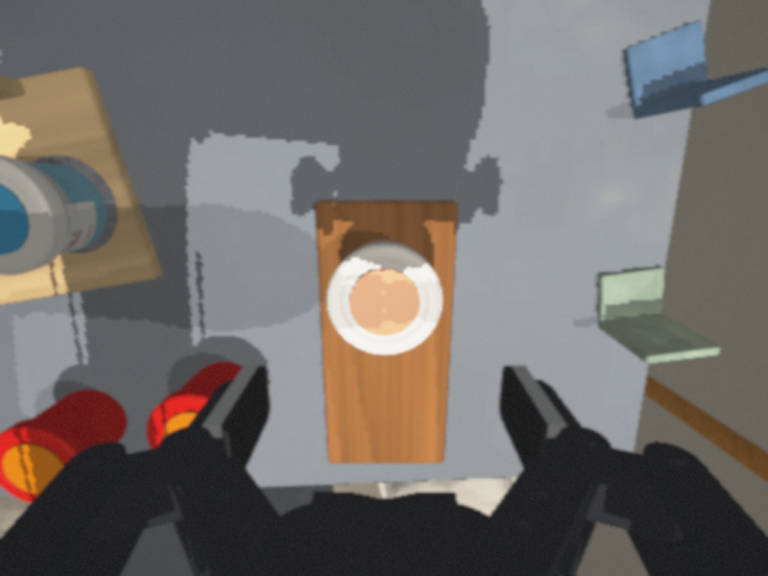

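Beige is upright on the board at (384,300) in the picture. Next, sky.

Emit:
{"api": "play_rows", "payload": {"plan": [[[-5.44, -1.3, -0.14], [0, 0, 20.7]], [[-5.44, -1.3, -0.14], [0, 0, 20.7]], [[-5.44, -1.3, -0.14], [0, 0, 20.7]], [[-5.44, -1.3, -0.14], [0, 0, 20.7]], [[-5.44, -1.3, -0.14], [0, 0, 20.7]], [[-5.44, -1.3, -0.14], [0, 0, 20.7]], [[-5.44, -1.3, -0.14], [0, 0, 20.7]], [[-5.44, -1.3, -0.14], [0, 0, 20.7]], [[-5.44, -1.3, -0.14], [0, 0, 20.7]], [[-5.44, -1.3, -0.14], [0, 0, 20.7]]]}}

```text
clock: 12.6
eef_pos: [0.594, -0.053, 0.15]
tcp_rot: [-3.141, -0.002, -3.084]
ft_force: [-0.3, 0.8, -1.1]
grip_width: 0.0854
```

Emit:
{"api": "play_rows", "payload": {"plan": [[[0, 0, 0], [0, 0, 0]], [[0, 0, 0], [0, 0, 0]], [[0, 0, 0], [0, 0, 0]]]}}

```text
clock: 12.9
eef_pos: [0.5944, -0.0531, 0.151]
tcp_rot: [-3.141, -0.001, -3.075]
ft_force: [0.0, -1.0, -0.1]
grip_width: 0.0855
```

Run:
```python
from h import *
delta([.5941,-.053,.15],-196.2)
```

```text
t 12.9 shift [0.007 0.003 0.026] turn [-0.004 -0.009  4.   ]
```

Emit:
{"api": "play_rows", "payload": {"plan": [[[0, 0, 0], [0, 0, 1]], [[0, 0, 0], [0, 0, 2.5]], [[0, 0, 0], [0, 0, 4]], [[0, 0, 0], [0, 0, 4]], [[0, 0, 0], [0, 0, 4]], [[0, 0, 0], [0, 0, 4]]]}}

```text
clock: 13.5
eef_pos: [0.5946, -0.0531, 0.1515]
tcp_rot: [-3.141, -0.0, 2.859]
ft_force: [-0.7, 0.0, 0.5]
grip_width: 0.0858
```

Run:
```python
from look import *
look("w9",["sky_tub","plum_tub"])
delta([.5941,-.053,.0427],-196.2)
```

```text
sky_tub 0.71 [179 128 343 333] topz 0.0524 mean [0.6561 0.0135 0.0537] circ [627.4   7.2] 92.9
sky_tub 0.61 [220 160 290 234] topz 0.0702 mean [ 0.5941 -0.0555  0.0688] circ [594.6 -53.6] 33.6
sky_tub 0.47 [403 240 494 311] topz 0.0627 mean [0.4211 0.0915 0.0613] circ [422.4 100. ] 33.7
plum_tub 0.74 [228 229 291 301] topz 0.0701 mean [0.6151 0.0192 0.0687] circ [616.  22.] 33.5
t 13.65 shift [ 1.20e-02 -1.00e-03  2.72e+00] turn [-0.001 -0.    -0.017]
```

View pics/w9.png

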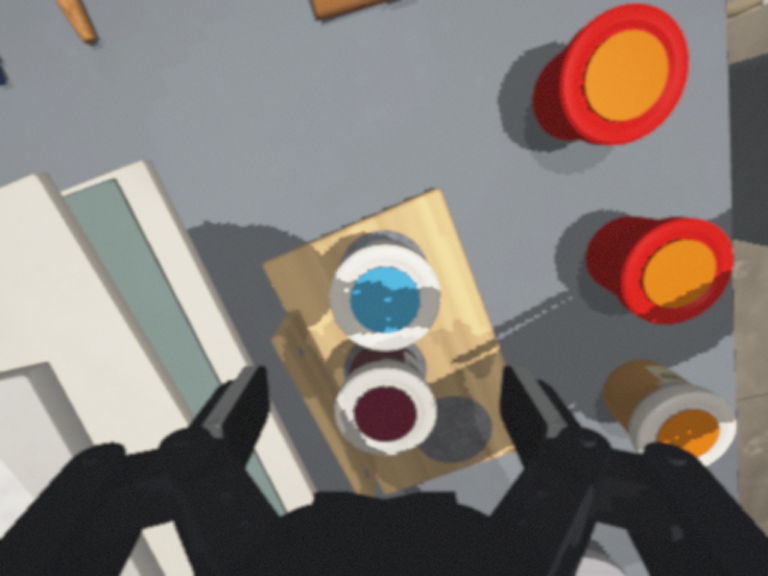

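Sky at (385,298) lies straight ahead, with plum at (385,412) behind it along tool y. Fingers will close across. Descend.

Emit:
{"api": "play_rows", "payload": {"plan": [[[0, 0, 0.8], [0, 0, 0]], [[0, 0, 1.6], [0, 0, 0]], [[0, 0, 2.3], [0, 0, 0]], [[0, 0, 2.72], [0, 0, 0]], [[0, 0, 2.72], [0, 0, 0]], [[0, 0, 2.72], [0, 0, 0]]]}}

```text
clock: 14.25
eef_pos: [0.5949, -0.0532, 0.0434]
tcp_rot: [-3.141, 0.001, 2.857]
ft_force: [-0.4, -0.8, 0.9]
grip_width: 0.0854
```

Emit:
{"api": "play_rows", "payload": {"plan": [[[0, 0, 0], [0, 0, 0]], [[0, 0, 0], [0, 0, 0]], [[0, 0, 0], [0, 0, 0]], [[0, 0, 0], [0, 0, 0]], [[0, 0, 0], [0, 0, 0]], [[0, 0, 0], [0, 0, 0]]], "claw": 0}}

```text
clock: 14.85
eef_pos: [0.596, -0.0532, 0.0452]
tcp_rot: [3.141, 0.004, 2.856]
ft_force: [-0.7, 0.2, 5.4]
grip_width: 0.0626
```

Emit:
{"api": "play_rows", "payload": {"plan": [[[0, 0, -0.5], [0, 0, 0]], [[0, 0, -1.3], [0, 0, 0]], [[0, 0, -2.1], [0, 0, 0]], [[0, 0, -2.8], [0, 0, 0]], [[0, 0, -2.8], [0, 0, 0]], [[0, 0, -2.8], [0, 0, 0]]]}}

```text
clock: 15.45
eef_pos: [0.5947, -0.0528, 0.1551]
tcp_rot: [3.14, 0.001, 2.856]
ft_force: [-0.3, 0.3, -1.8]
grip_width: 0.0627
```

Run:
```python
from look import *
look("w10",["sky_tub","plum_tub"])
delta([.423,-.2635,.155],-92.7)
```

```text
sky_tub 0.57 [193 186 320 317] topz 0.1799 mean [ 0.5931 -0.0571  0.1786] circ [594.  -53.5] 33.9
t 15.6 shift [ 2.615 -6.253 -0.037] turn [ 1.9000e-02 -2.8000e-02 -2.0735e+01]
```

View pics/w10.png

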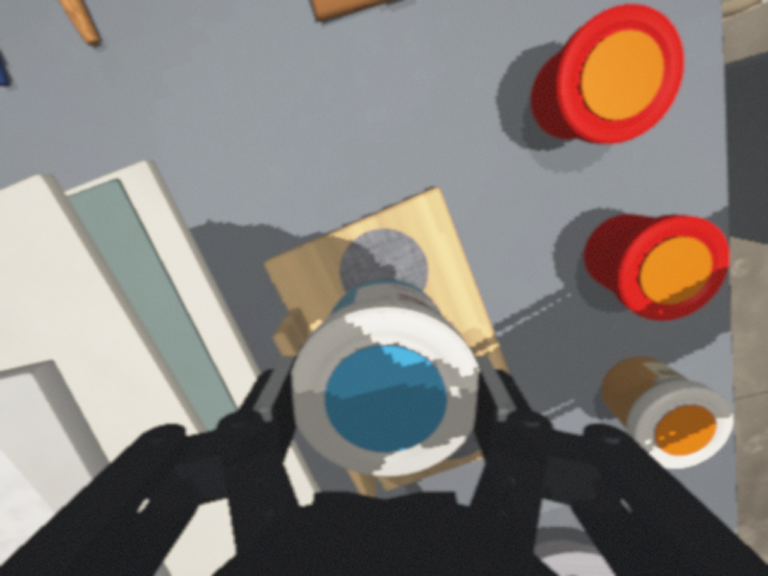

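Emit:
{"api": "play_rows", "payload": {"plan": [[[0.2, -0.5, 0], [0, 0, -1.7]], [[0.4, -1.0, 0], [0, 0, -3.4]], [[0.64, -1.5, 0], [0, 0, -5]], [[0.85, -2.0, 0], [0, 0, -6.7]], [[1.1, -2.6, 0], [0, 0, -8.3]], [[1.3, -3.1, 0], [0, 0, -10]], [[1.5, -3.6, 0], [0, 0, -11.6]], [[1.7, -4.1, 0], [0, 0, -13.2]], [[1.9, -4.6, 0], [0, 0, -14.9]], [[2.15, -5.2, 0], [0, 0, -16.5]]]}}

```text
clock: 16.6
eef_pos: [0.4525, -0.2287, 0.1534]
tcp_rot: [3.14, -0.0, -1.981]
ft_force: [0.8, 0.4, -1.2]
grip_width: 0.0628
```

Emit:
{"api": "play_rows", "payload": {"plan": [[[0, 0, 0], [0, 0, 0]], [[0, 0, 0], [0, 0, 0]]]}}

```text
clock: 16.8
eef_pos: [0.453, -0.2285, 0.1539]
tcp_rot: [3.14, -0.0, -1.99]
ft_force: [-0.3, -1.2, -1.8]
grip_width: 0.0624
```

Run:
```python
from h import *
delta([.4235,-.2628,.15],-92.7)
```

```text
t 16.8 shift [1.082 0.324 0.099] turn [ 0.013  0.    -4.264]
```

Emit:
{"api": "play_rows", "payload": {"plan": [[[0.4, 0.1, 0], [0, 0, -1.5]], [[0.8, 0.2, 0], [0, 0, -3]], [[1.08, 0.32, 0], [0, 0, -4.26]], [[1.08, 0.32, 0], [0, 0, -4.26]], [[1.08, 0.32, 0], [0, 0, -4.26]], [[1.08, 0.32, 0], [0, 0, -4.26]]]}}

```text
clock: 17.4
eef_pos: [0.4247, -0.2621, 0.1544]
tcp_rot: [3.141, 0.0, -1.617]
ft_force: [0.8, -0.6, -0.8]
grip_width: 0.0627
```

Run:
```python
from look import *
delta([.4235,-.2628,.0437],-92.7)
look("w11",["sky_tub","beige_tub"])
```

```text
t 17.4 shift [0.019 0.029 2.769] turn [0.004 0.002 0.008]
sky_tub 0.76 [194 186 316 318] topz 0.1792 mean [ 0.4292 -0.2621  0.1779] circ [ 425.5 -262.1] 33.7
beige_tub 0.7 [213  18 300 115] topz 0.0682 mean [ 0.5342 -0.2676  0.0667] circ [ 533.2 -267.7] 34.5
```

View pics/w11.png

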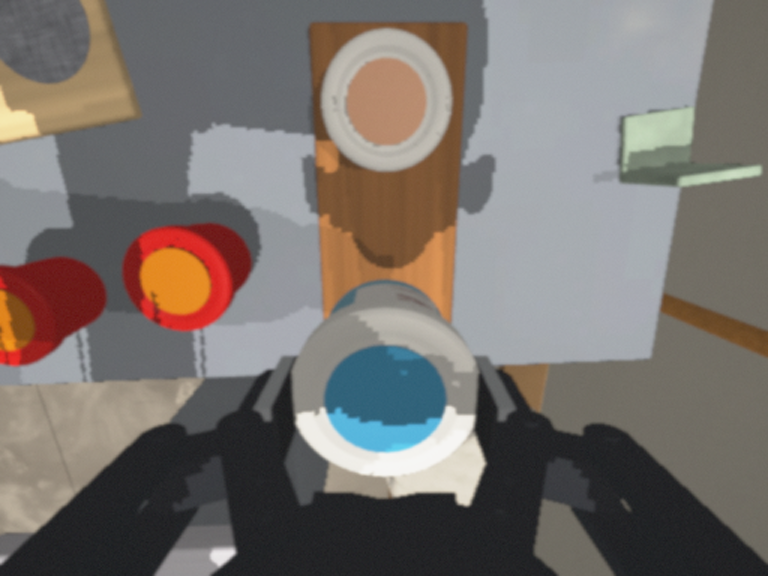

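Sky is over the near half of the board and beige stands at (386,100). Lowering.

Emit:
{"api": "play_rows", "payload": {"plan": [[[0.03, 0.03, 0.8], [0, 0, 0]], [[0.03, 0.03, 1.6], [0, 0, 0]], [[0.03, 0.03, 2.2], [0, 0, 0]], [[0.03, 0.03, 2.6], [0, 0, 0]], [[0.03, 0.03, 2.78], [0, 0, 0]], [[0.03, 0.03, 2.78], [0, 0, 0]], [[0.03, 0.03, 2.78], [0, 0, 0]]]}}

```text
clock: 18.25
eef_pos: [0.4235, -0.2638, 0.0441]
tcp_rot: [-3.141, -0.0, -1.616]
ft_force: [0.7, 0.0, -1.0]
grip_width: 0.0625
```

Emit:
{"api": "play_rows", "payload": {"plan": [[[0, 0, 0], [0, 0, 0]], [[0, 0, 0], [0, 0, 0]], [[0, 0, 0], [0, 0, 0]], [[0, 0, 0], [0, 0, 0]]], "claw": 1}}

```text
clock: 18.65
eef_pos: [0.4231, -0.2639, 0.0437]
tcp_rot: [-3.141, -0.0, -1.616]
ft_force: [0.7, 0.4, 1.1]
grip_width: 0.0853
```

Emit:
{"api": "play_rows", "payload": {"plan": [[[0, 0, -0.5], [0, 0, 0]], [[0, 0, -1.5], [0, 0, 0]], [[0, 0, -2.6], [0, 0, 0]], [[0, 0, -2.6], [0, 0, 0]], [[0, 0, -2.6], [0, 0, 0]]]}}

```text
clock: 19.15
eef_pos: [0.4237, -0.2639, 0.1487]
tcp_rot: [-3.139, -0.0, -1.616]
ft_force: [0.8, 0.4, -0.8]
grip_width: 0.0853
```

Run:
```python
from look import *
look("w12",["beige_tub","sky_tub"])
delta([.616,.0227,.15],-83)
```

```text
beige_tub 0.65 [211  17 299 113] topz 0.0682 mean [ 0.5345 -0.2676  0.0668] circ [ 533.3 -267.6] 34.5
sky_tub 0.82 [217 159 291 233] topz 0.0681 mean [ 0.4261 -0.2636  0.0667] circ [ 424.2 -263.7] 33.5
sky_tub 0.61 [410  70 511 128] topz 0.0616 mean [ 0.4879 -0.4522  0.0609] circ [ 486.5 -453.7] 23.0
t 19.3 shift [-7.367 -4.513 -0.102] turn [ 0.024  0.01  -1.914]
```

View pics/w12.png

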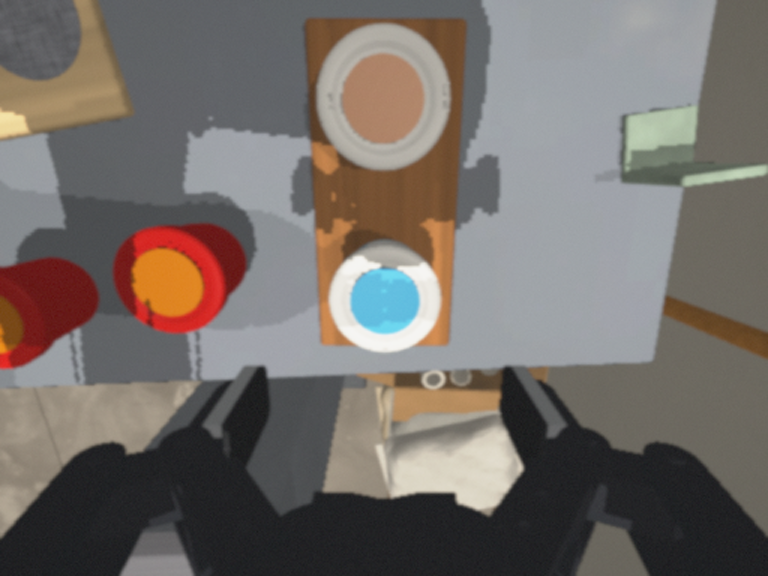

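Both stand on the board (beige at (384,97), sky at (386,298)). Now plum.

Emit:
{"api": "play_rows", "payload": {"plan": [[[-7.37, -4.51, -0.1], [0, 0, -1.91]], [[-7.37, -4.51, -0.1], [0, 0, -1.91]], [[-7.37, -4.51, -0.1], [0, 0, -1.91]], [[-7.37, -4.51, -0.1], [0, 0, -1.91]], [[-7.37, -4.51, -0.1], [0, 0, -1.91]], [[-7.37, -4.51, -0.1], [0, 0, -1.91]], [[-7.37, -4.51, -0.1], [0, 0, -1.91]], [[-7.37, -4.51, -0.1], [0, 0, -1.91]], [[-7.37, -4.51, -0.1], [0, 0, -1.91]], [[-7.37, -4.51, -0.1], [0, 0, -1.91]]]}}

```text
clock: 20.3
eef_pos: [0.6159, 0.0219, 0.1507]
tcp_rot: [3.14, -0.001, -1.449]
ft_force: [-0.7, 0.5, 0.3]
grip_width: 0.0854
```

Emit:
{"api": "play_rows", "payload": {"plan": [[[0, 0, 0], [0, 0, 0]], [[0, 0, 0], [0, 0, 0]], [[0, 0, 0], [0, 0, 0]]]}}

```text
clock: 20.6
eef_pos: [0.6163, 0.0219, 0.1519]
tcp_rot: [-3.141, 0.0, -1.45]
ft_force: [0.5, 0.2, -0.5]
grip_width: 0.0855
```

Run:
```python
from look import *
look("w13",["plum_tub"])
delta([.616,.0227,.0427],-83)
```

```text
plum_tub 0.76 [223 159 295 233] topz 0.0701 mean [0.618  0.0232 0.0687] circ [615.8  23.1] 33.7
t 20.7 shift [-0.014  0.008  2.727] turn [-0.005  0.    -0.01 ]
```

View pics/w13.png

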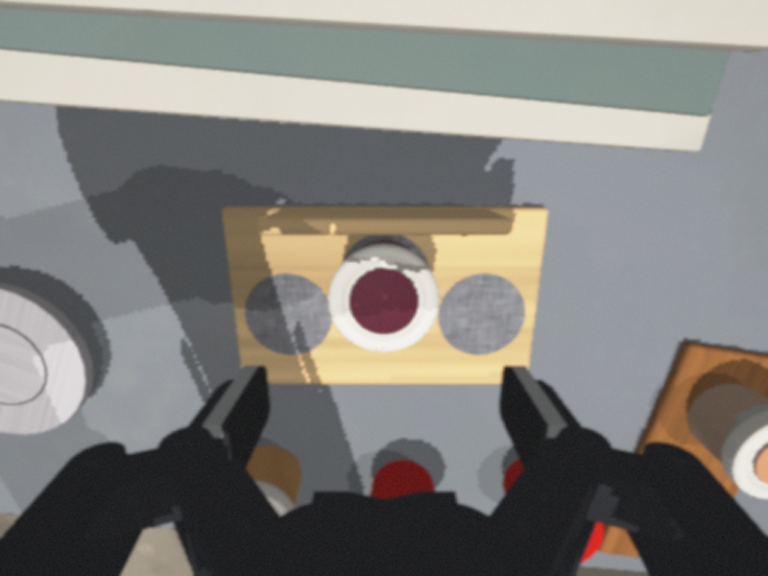

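Plum at (384,300), both front pads free at (288,313) and (481,313).

Emit:
{"api": "play_rows", "payload": {"plan": [[[-0.01, 0, 0.8], [0, 0, 0]], [[-0.01, 0, 1.6], [0, 0, 0]], [[-0.01, 0, 2.3], [0, 0, 0]], [[-0.01, 0, 2.73], [0, 0, 0]], [[-0.01, 0, 2.73], [0, 0, 0]], [[-0.01, 0, 2.73], [0, 0, 0]]]}}

```text
clock: 21.3
eef_pos: [0.6167, 0.0228, 0.0431]
tcp_rot: [-3.141, -0.001, -1.449]
ft_force: [1.1, -0.3, 0.6]
grip_width: 0.0856
```

Emit:
{"api": "play_rows", "payload": {"plan": [[[0, 0, 0], [0, 0, 0]], [[0, 0, 0], [0, 0, 0]], [[0, 0, 0], [0, 0, 0]], [[0, 0, 0], [0, 0, 0]], [[0, 0, 0], [0, 0, 0]], [[0, 0, 0], [0, 0, 0]]], "claw": 0}}

```text
clock: 21.9
eef_pos: [0.6181, 0.0231, 0.0451]
tcp_rot: [-3.137, -0.0, -1.449]
ft_force: [0.8, 0.1, 5.8]
grip_width: 0.0624
```

Emit:
{"api": "play_rows", "payload": {"plan": [[[0, 0, -0.5], [0, 0, 0]], [[0, 0, -1.3], [0, 0, 0]], [[0, 0, -2.1], [0, 0, 0]], [[0, 0, -2.9], [0, 0, 0]], [[0, 0, -2.9], [0, 0, 0]], [[0, 0, -2.9], [0, 0, 0]]]}}

```text
clock: 22.5
eef_pos: [0.6166, 0.0233, 0.1592]
tcp_rot: [-3.14, 0.001, -1.449]
ft_force: [-0.5, 0.2, -1.7]
grip_width: 0.0626
```

Run:
```python
from look import *
look("w14",["plum_tub","wheel"])
delta([.5188,.299,.16],-60)
```

```text
plum_tub 0.6 [196 190 319 320] topz 0.1839 mean [0.6186 0.024  0.1826] circ [615.1  23.8] 33.7
wheel 0.78 [  0 185  67 286] topz 0.029 mean [0.5209 0.2747 0.0278] circ [518.9 297.9] 62.1
t 22.65 shift [-7.145  1.566 -0.08 ] turn [ 0.03   0.006 -4.604]
```

View pics/w14.png

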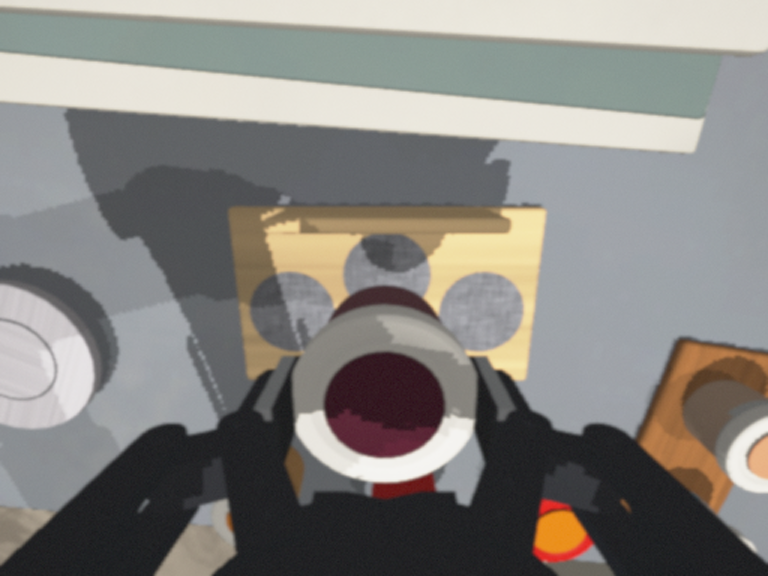

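Emit:
{"api": "play_rows", "payload": {"plan": [[[-0.7, 0.16, 0], [0, 0, 0]], [[-1.5, 0.32, 0], [0, 0, 0]], [[-2.4, 0.5, 0], [0, 0, 0]], [[-3.3, 0.7, 0], [0, 0, 0]], [[-4.2, 0.9, 0], [0, 0, 0]], [[-5.1, 1.1, 0], [0, 0, 0]], [[-5.9, 1.3, 0], [0, 0, 0]], [[-6.6, 1.45, 0], [0, 0, 0]], [[-7.13, 1.56, 0], [0, 0, 0]], [[-7.13, 1.56, 0], [0, 0, 0]]]}}

```text
clock: 23.65
eef_pos: [0.5184, 0.3003, 0.1566]
tcp_rot: [3.139, -0.001, -1.446]
ft_force: [-0.2, -0.3, -1.1]
grip_width: 0.0625
```

Emit:
{"api": "play_rows", "payload": {"plan": [[[0, 0, 0], [0, 0, 0]], [[0, 0, 0], [0, 0, 0]], [[0, 0, 0], [0, 0, 0]]]}}

```text
clock: 23.95
eef_pos: [0.52, 0.2976, 0.1581]
tcp_rot: [3.141, -0.0, -1.45]
ft_force: [-0.2, -0.4, -0.0]
grip_width: 0.0621
```

Run:
```python
from look import *
look("w15",["plum_tub","wheel"])
delta([.5193,.2987,.0618],-83)
```

```text
plum_tub 0.81 [199 189 316 319] topz 0.1829 mean [0.522  0.2983 0.1816] circ [518.6 298.1] 33.7
wheel 0.65 [198 125 314 219] topz 0.0291 mean [0.5367 0.3017 0.0281] circ [518.8 299.2] 61.8
t 24.1 shift [-0.023  0.016  2.413] turn [-0.    -0.001 -0.014]
```

View pics/w15.png

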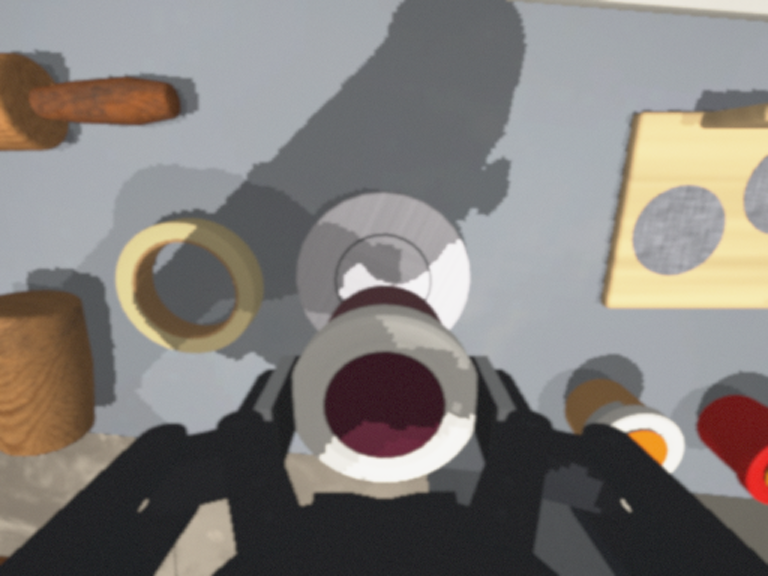

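Emit:
{"api": "play_rows", "payload": {"plan": [[[-0.02, 0, 0.7], [0, 0, 0]], [[-0.02, 0, 1.4], [0, 0, 0]], [[-0.02, 0, 1.9], [0, 0, 0]], [[-0.02, 0, 2.25], [0, 0, 0]], [[-0.02, 0, 2.42], [0, 0, 0]], [[-0.02, 0, 2.42], [0, 0, 0]], [[-0.02, 0, 2.42], [0, 0, 0]]]}}

```text
clock: 24.8
eef_pos: [0.5202, 0.2995, 0.0624]
tcp_rot: [-3.14, 0.001, -1.449]
ft_force: [0.9, -0.1, -1.7]
grip_width: 0.0623
```

Emit:
{"api": "play_rows", "payload": {"plan": [[[0, 0, 0], [0, 0, 0]], [[0, 0, 0], [0, 0, 0]], [[0, 0, 0], [0, 0, 0]], [[0, 0, 0], [0, 0, 0]]], "claw": 1}}

```text
clock: 25.2
eef_pos: [0.5198, 0.2993, 0.0617]
tcp_rot: [-3.141, 0.0, -1.449]
ft_force: [0.3, 0.8, -0.1]
grip_width: 0.0852
```

Emit:
{"api": "play_rows", "payload": {"plan": [[[0, 0, -0.5], [0, 0, 0]], [[0, 0, -1.5], [0, 0, 0]], [[0, 0, -2.6], [0, 0, 0]], [[0, 0, -2.6], [0, 0, 0]], [[0, 0, -2.6], [0, 0, 0]]]}}

```text
clock: 25.7
eef_pos: [0.5201, 0.2998, 0.1671]
tcp_rot: [-3.139, 0.002, -1.449]
ft_force: [0.1, 0.2, -1.6]
grip_width: 0.0856
```

Run:
```python
from look import *
look("w16",["plum_tub","wheel","ochre_tub"])
delta([.4224,.1015,.15],-83)
```

```text
plum_tub 0.68 [222 161 295 236] topz 0.0861 mean [0.5202 0.3005 0.0847] circ [518.1 300.6] 33.9
wheel 0.9 [202 127 314 231] topz 0.029 mean [0.5382 0.301  0.0281] circ [518.5 299.2] 61.9
ochre_tub 0.77 [459 260 509 333] topz 0.0614 mean [0.4169 0.006  0.0598] circ [417.4  -6. ] 31.3
ochre_tub 0.59 [376 249 454 303] topz 0.0625 mean [0.4385 0.1055 0.0611] circ [431.5 102.6] 31.7
t 25.9 shift [4.604 3.001 0.361] turn [ 0.023 -0.017 -0.004]
```

View pics/w16.png

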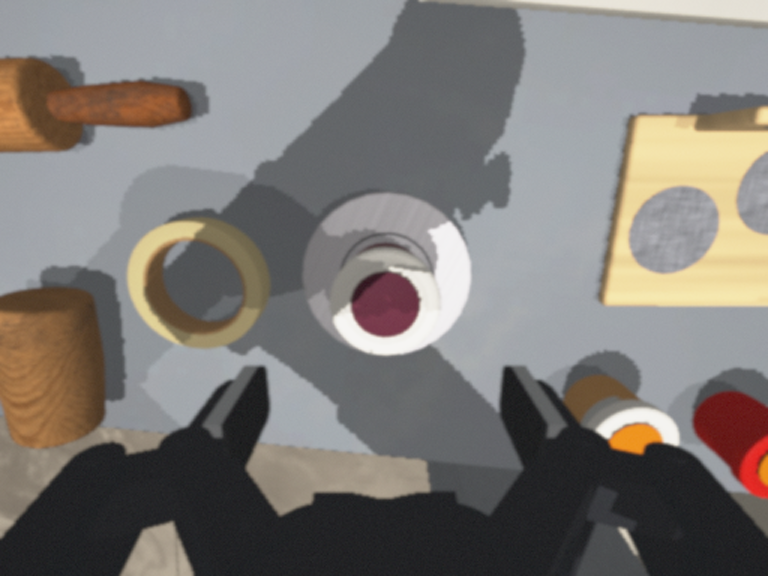

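Plum stands on the wheel's ring, about 1.5 mm from centre. The ochre tub (white lid, ochre wall) is at (633,440). Moving over it.

Emit:
{"api": "play_rows", "payload": {"plan": [[[4.6, 3.0, 0.36], [0, 0, 0]], [[4.6, 3.0, 0.36], [0, 0, 0]], [[4.6, 3.0, 0.36], [0, 0, 0]], [[4.6, 3.0, 0.36], [0, 0, 0]], [[4.6, 3.0, 0.36], [0, 0, 0]], [[4.6, 3.0, 0.36], [0, 0, 0]], [[4.6, 3.0, 0.36], [0, 0, 0]], [[4.6, 3.0, 0.36], [0, 0, 0]]]}}

```text
clock: 26.7
eef_pos: [0.4231, 0.1025, 0.1507]
tcp_rot: [3.141, -0.001, -1.449]
ft_force: [-0.1, 0.6, -0.6]
grip_width: 0.0857
```

Run:
```python
from look import *
p,d,m=look("w17",["ochre_tub"])
show("w17c",p[130:280,180:340],4)
delta([.4224,.1015,.0357],-83)
```

```text
ochre_tub 0.67 [337 177 416 248] topz 0.0629 mean [ 0.4224 -0.0156  0.0616] circ [420.  -17.4] 33.8
ochre_tub 0.64 [222 156 297 232] topz 0.0631 mean [0.4232 0.1021 0.0617] circ [421.1 101.8] 33.9
t 26.8 shift [0.023 0.017 2.874] turn [ 0.012 -0.009  0.004]
```

View pics/w17c.png

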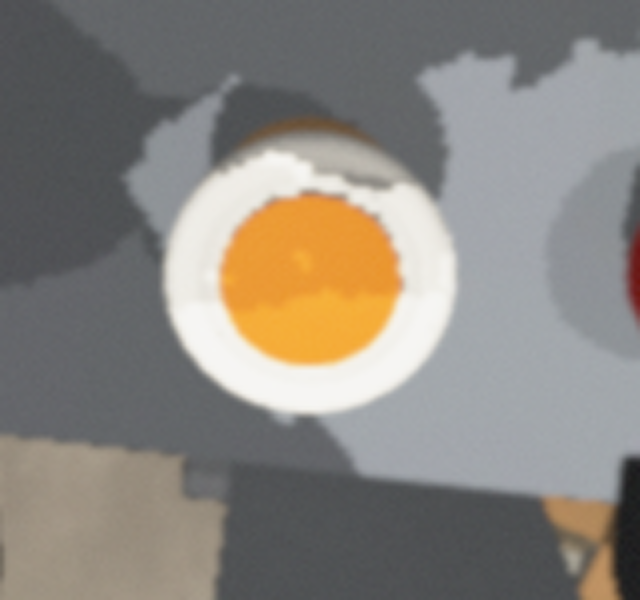

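The crop confirms it: white lid, ochre dab and ochre wall. Descending and gripping.

Emit:
{"api": "play_rows", "payload": {"plan": [[[0.02, 0.03, 0.8], [0, 0, 0]], [[0.02, 0.03, 1.6], [0, 0, 0]], [[0.02, 0.03, 2.4], [0, 0, 0]], [[0.02, 0.03, 2.87], [0, 0, 0]], [[0.02, 0.03, 2.87], [0, 0, 0]], [[0.02, 0.03, 2.87], [0, 0, 0]]]}}

```text
clock: 27.4
eef_pos: [0.4222, 0.1013, 0.0369]
tcp_rot: [3.141, -0.001, -1.448]
ft_force: [0.3, -0.2, 1.1]
grip_width: 0.0853
```

Emit:
{"api": "play_rows", "payload": {"plan": [[[0, 0, 0], [0, 0, 0]], [[0, 0, 0], [0, 0, 0]], [[0, 0, 0], [0, 0, 0]], [[0, 0, 0], [0, 0, 0]], [[0, 0, 0], [0, 0, 0]], [[0, 0, 0], [0, 0, 0]]], "claw": 0}}

```text
clock: 28.0
eef_pos: [0.4233, 0.1017, 0.0387]
tcp_rot: [-3.137, 0.001, -1.448]
ft_force: [-0.8, 0.5, 6.6]
grip_width: 0.0627
```

Emit:
{"api": "play_rows", "payload": {"plan": [[[0, 0, -0.5], [0, 0, 0]], [[0, 0, -1.3], [0, 0, 0]], [[0, 0, -2.1], [0, 0, 0]], [[0, 0, -3], [0, 0, 0]], [[0, 0, -3], [0, 0, 0]], [[0, 0, -3], [0, 0, 0]]]}}

```text
clock: 28.6
eef_pos: [0.422, 0.1015, 0.157]
tcp_rot: [-3.14, 0.002, -1.449]
ft_force: [-0.1, -0.2, -1.8]
grip_width: 0.0627
```

Run:
```python
from look import *
look("w18",["ochre_tub"])
delta([.616,.0227,.155],-83)
```

```text
ochre_tub 0.8 [332 174 414 243] topz 0.0629 mean [ 0.4222 -0.0158  0.0615] circ [420.6 -17.3] 33.8
ochre_tub 0.66 [197 185 318 323] topz 0.1812 mean [0.4241 0.1022 0.1799] circ [420.5 101.9] 34.0
ochre_tub 0.66 [432 167 512 238] topz 0.0627 mean [ 0.4386 -0.1211  0.0612] circ [ 439.4 -131.5] 33.7
t 28.7 shift [ 2.535e+00 -4.594e+00 -4.000e-03] turn [ 0.02  -0.003 -0.003]
```

View pics/w18.png

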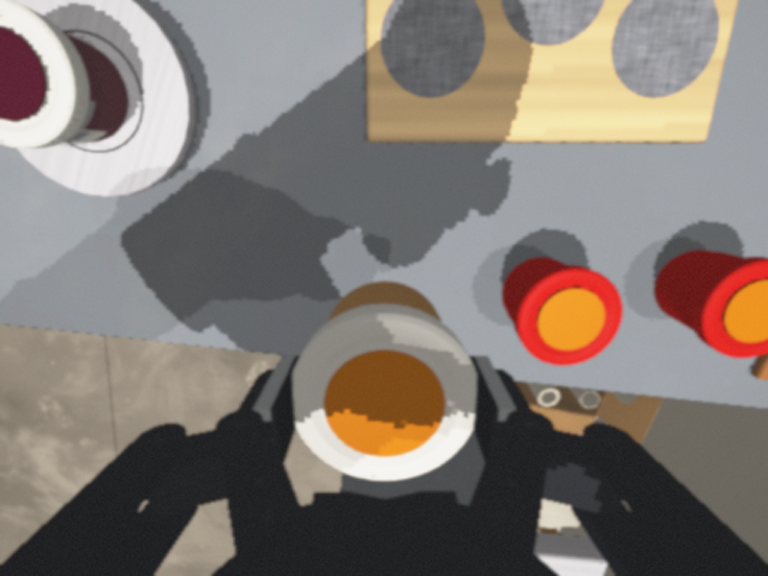

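Emit:
{"api": "play_rows", "payload": {"plan": [[[0.3, -0.5, 0], [0, 0, 0]], [[0.6, -1.1, 0], [0, 0, 0]], [[1.0, -1.8, 0], [0, 0, 0]], [[1.4, -2.5, 0], [0, 0, 0]], [[1.8, -3.2, 0], [0, 0, 0]], [[2.15, -3.9, 0], [0, 0, 0]], [[2.4, -4.4, 0], [0, 0, 0]], [[2.54, -4.62, 0], [0, 0, 0]], [[2.54, -4.62, 0], [0, 0, 0]], [[2.54, -4.62, 0], [0, 0, 0]]]}}

```text
clock: 29.7
eef_pos: [0.6169, 0.0229, 0.1556]
tcp_rot: [3.14, -0.0, -1.449]
ft_force: [-0.5, -0.7, -1.6]
grip_width: 0.0627
```

Emit:
{"api": "play_rows", "payload": {"plan": [[[0, 0, 0], [0, 0, 0]], [[0, 0, 0], [0, 0, 0]]]}}

```text
clock: 29.9
eef_pos: [0.6172, 0.0232, 0.1569]
tcp_rot: [-3.141, 0.0, -1.448]
ft_force: [0.3, 0.1, -1.5]
grip_width: 0.0628
```

Run:
```python
from look import *
p,d,m=look("w19",["ochre_tub"])
delta([.617,.0225,.0515],-83)
```

```text
ochre_tub 0.94 [358 334 394 377] topz 0.063 mean [ 0.4394 -0.1358  0.0619] circ [ 439.1 -131.3] 33.4
ochre_tub 0.91 [196 184 320 320] topz 0.181 mean [0.6193 0.0239 0.1797] circ [615.8  23.7] 33.9
ochre_tub 0.7 [245 315 287 333] topz 0.0442 mean [ 0.447  -0.0094  0.0413] circ [439.6 -12.1] 21.2
t 30.0 shift [0.014 0.012 2.634] turn [-0.01   0.002  0.004]
```

View pics/w19.png

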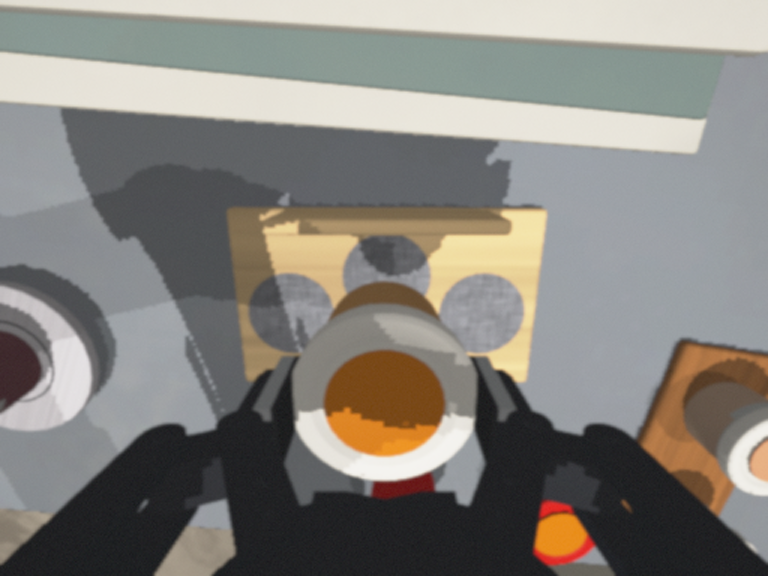

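Emit:
{"api": "play_rows", "payload": {"plan": [[[0.02, 0.01, 0.7], [0, 0, 0]], [[0.02, 0.01, 1.4], [0, 0, 0]], [[0.02, 0.01, 2.0], [0, 0, 0]], [[0.02, 0.01, 2.4], [0, 0, 0]], [[0.02, 0.01, 2.64], [0, 0, 0]], [[0.02, 0.01, 2.64], [0, 0, 0]], [[0.02, 0.01, 2.64], [0, 0, 0]]]}}

```text
clock: 30.7
eef_pos: [0.6179, 0.022, 0.0517]
tcp_rot: [-3.14, -0.0, -1.449]
ft_force: [0.1, -0.3, -1.5]
grip_width: 0.0628
```

Emit:
{"api": "play_rows", "payload": {"plan": [[[0, 0, 0], [0, 0, 0]], [[0, 0, 0], [0, 0, 0]], [[0, 0, 0], [0, 0, 0]], [[0, 0, 0], [0, 0, 0]]], "claw": 1}}

```text
clock: 31.1
eef_pos: [0.6174, 0.0218, 0.0509]
tcp_rot: [-3.141, -0.0, -1.449]
ft_force: [0.4, -0.8, -0.9]
grip_width: 0.0853
```

Emit:
{"api": "play_rows", "payload": {"plan": [[[0, 0, -0.5], [0, 0, 0]], [[0, 0, -1.5], [0, 0, 0]], [[0, 0, -2.6], [0, 0, 0]], [[0, 0, -2.6], [0, 0, 0]], [[0, 0, -2.6], [0, 0, 0]]]}}

```text
clock: 31.6
eef_pos: [0.618, 0.0221, 0.1564]
tcp_rot: [-3.138, 0.001, -1.449]
ft_force: [-0.4, 0.9, 0.1]
grip_width: 0.0855
```

Run:
```python
from look import *
look("w20",["ochre_tub"])
delta([.4242,-.2637,.16],-92.7)
```

```text
ochre_tub 0.65 [218 160 295 236] topz 0.075 mean [0.6184 0.0225 0.0737] circ [616.4  22.5] 33.5
ochre_tub 0.59 [247 308 291 332] topz 0.0389 mean [ 0.4462 -0.0104  0.037 ] circ [437. -13.] 23.3
ochre_tub 0.55 [331 306 399 368] topz 0.0621 mean [ 0.441  -0.1625  0.0614] circ [ 441.1 -160.8] 14.8
t 31.7 shift [ 6.502  5.648 -0.153] turn [1.800e-02 1.000e-03 1.936e+00]
```

View pics/w20.png

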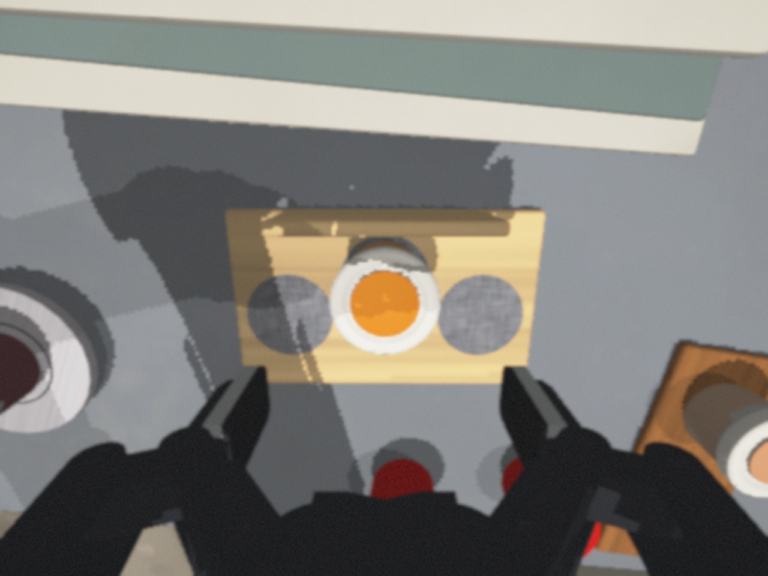

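Ochre stands in the rear place at (385,303), within 0.5 mm of where plum stood. Now sky, back from the board.

Emit:
{"api": "play_rows", "payload": {"plan": [[[6.5, 5.65, -0.1], [0, 0, 1.94]], [[6.5, 5.65, -0.1], [0, 0, 1.94]], [[6.5, 5.65, -0.1], [0, 0, 1.94]], [[6.5, 5.65, -0.1], [0, 0, 1.94]], [[6.5, 5.65, -0.1], [0, 0, 1.94]], [[6.5, 5.65, -0.1], [0, 0, 1.94]], [[6.5, 5.65, -0.1], [0, 0, 1.94]], [[6.5, 5.65, -0.1], [0, 0, 1.94]], [[6.5, 5.65, -0.1], [0, 0, 1.94]], [[6.5, 5.65, -0.1], [0, 0, 1.94]]]}}

```text
clock: 32.7
eef_pos: [0.4246, -0.2632, 0.1578]
tcp_rot: [3.14, 0.0, -1.618]
ft_force: [0.2, -0.2, 0.6]
grip_width: 0.0856
```

Emit:
{"api": "play_rows", "payload": {"plan": [[[0, 0, 0], [0, 0, 0]], [[0, 0, 0], [0, 0, 0]], [[0, 0, 0], [0, 0, 0]]]}}

```text
clock: 33.0
eef_pos: [0.425, -0.2631, 0.1586]
tcp_rot: [3.141, -0.0, -1.617]
ft_force: [0.2, -0.4, -0.8]
grip_width: 0.0854
```

Run:
```python
from look import *
look("w21",["sky_tub","beige_tub"])
delta([.4242,-.2637,.0407],-92.7)
```

```text
sky_tub 0.66 [222 162 291 231] topz 0.068 mean [ 0.4259 -0.2636  0.0667] circ [ 424.  -263.3] 33.7
beige_tub 0.77 [212  22 300 113] topz 0.0682 mean [ 0.5344 -0.2677  0.0668] circ [ 533.4 -267.5] 34.5
t 33.15 shift [0.008 0.015 2.951] turn [ 0.001 -0.001  0.004]
```

Emit:
{"api": "play_rows", "payload": {"plan": [[[0.01, 0.01, 0.8], [0, 0, 0]], [[0.01, 0.01, 1.6], [0, 0, 0]], [[0.01, 0.01, 2.4], [0, 0, 0]], [[0.01, 0.01, 2.95], [0, 0, 0]], [[0.01, 0.01, 2.95], [0, 0, 0]], [[0.01, 0.01, 2.95], [0, 0, 0]]]}}

```text
clock: 33.75
eef_pos: [0.4244, -0.2643, 0.0416]
tcp_rot: [-3.141, -0.001, -1.618]
ft_force: [0.7, 0.3, 1.0]
grip_width: 0.0853
```

Emit:
{"api": "play_rows", "payload": {"plan": [[[0, 0, 0], [0, 0, 0]], [[0, 0, 0], [0, 0, 0]], [[0, 0, 0], [0, 0, 0]], [[0, 0, 0], [0, 0, 0]], [[0, 0, 0], [0, 0, 0]], [[0, 0, 0], [0, 0, 0]]], "claw": 0}}

```text
clock: 34.35
eef_pos: [0.4259, -0.2646, 0.0433]
tcp_rot: [-3.137, -0.002, -1.618]
ft_force: [0.7, 0.4, 5.5]
grip_width: 0.0629
```

Emit:
{"api": "play_rows", "payload": {"plan": [[[0, 0, -0.5], [0, 0, 0]], [[0, 0, -1.3], [0, 0, 0]], [[0, 0, -2.1], [0, 0, 0]], [[0, 0, -3.1], [0, 0, 0]], [[0, 0, -3.1], [0, 0, 0]], [[0, 0, -3.1], [0, 0, 0]]]}}

```text
clock: 34.95
eef_pos: [0.4247, -0.2639, 0.1658]
tcp_rot: [-3.139, 0.0, -1.618]
ft_force: [0.7, 0.2, -2.7]
grip_width: 0.0625
```

Run:
```python
from look import *
look("w22",["sky_tub"])
delta([.5944,-.0533,.16],-196.2)
```

```text
sky_tub 0.64 [194 190 317 322] topz 0.1904 mean [ 0.4269 -0.2638  0.1891] circ [ 423.2 -263.8] 34.0
t 35.05 shift [-5.456 -4.013  0.088] turn [ 2.3000e-02 -8.0000e-03  2.0696e+01]
```

Emit:
{"api": "play_rows", "payload": {"plan": [[[-0.4, -0.3, 0], [0, 0, 1.6]], [[-0.85, -0.6, 0], [0, 0, 3.2]], [[-1.3, -0.95, 0], [0, 0, 4.9]], [[-1.75, -1.3, 0], [0, 0, 6.6]], [[-2.2, -1.6, 0], [0, 0, 8.3]], [[-2.6, -1.9, 0], [0, 0, 9.9]], [[-3.1, -2.25, 0], [0, 0, 11.6]], [[-3.5, -2.6, 0], [0, 0, 13.2]], [[-3.95, -2.9, 0], [0, 0, 14.9]], [[-4.4, -3.2, 0], [0, 0, 16.5]]]}}

```text
clock: 36.05
eef_pos: [0.5602, -0.0936, 0.1629]
tcp_rot: [-3.142, -0.003, -3.064]
ft_force: [-0.2, -0.4, -1.2]
grip_width: 0.0629
```

Emit:
{"api": "play_rows", "payload": {"plan": [[[0, 0, 0], [0, 0, 0]], [[0, 0, 0], [0, 0, 0]]]}}

```text
clock: 36.25
eef_pos: [0.5598, -0.0941, 0.1632]
tcp_rot: [-3.141, -0.003, -3.056]
ft_force: [-1.1, -0.4, -0.5]
grip_width: 0.0629
```

Run:
```python
from h import *
delta([.595,-.0533,.16],-196.2)
```

```text
t 36.25 shift [-0.964  0.942  0.076] turn [-0.008 -0.032  4.226]
```

Emit:
{"api": "play_rows", "payload": {"plan": [[[-0.3, 0.3, 0], [0, 0, 1.4]], [[-0.6, 0.6, 0], [0, 0, 2.8]], [[-0.96, 0.94, 0], [0, 0, 4.2]], [[-0.96, 0.94, 0], [0, 0, 4.2]], [[-0.96, 0.94, 0], [0, 0, 4.2]], [[-0.96, 0.94, 0], [0, 0, 4.2]]]}}

```text
clock: 36.85
eef_pos: [0.595, -0.0545, 0.1646]
tcp_rot: [-3.141, -0.0, 2.86]
ft_force: [-0.1, 0.7, -1.6]
grip_width: 0.0628
```

Run:
```python
from look import *
look("w23",["sky_tub","ochre_tub"])
delta([.595,-.0533,.0462],-196.2)
```

```text
sky_tub 0.91 [196 186 316 321] topz 0.1893 mean [ 0.5941 -0.0568  0.188 ] circ [595.1 -53.6] 33.6
ochre_tub 0.71 [351  12 449  99] topz 0.063 mean [ 0.4418 -0.1357  0.0616] circ [ 440.6 -134.6] 34.0
ochre_tub 0.7 [387 146 478 214] topz 0.0629 mean [ 0.4225 -0.0205  0.0615] circ [421.  -18.4] 34.1
t 37.0 shift [0.012 0.022 2.968] turn [-0.     0.003 -0.   ]
```

View pics/w23.png

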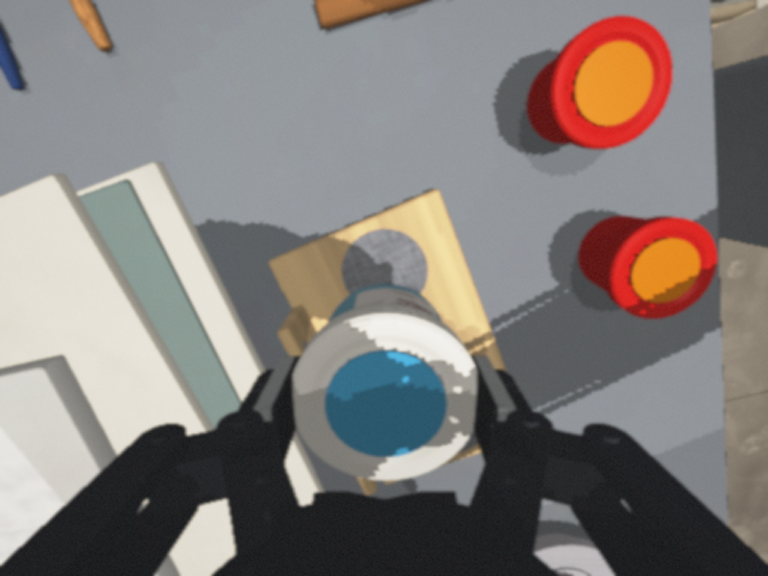

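Emit:
{"api": "play_rows", "payload": {"plan": [[[0.02, 0, 0.8], [0, 0, 0]], [[0.02, 0, 1.6], [0, 0, 0]], [[0.02, 0, 2.3], [0, 0, 0]], [[0.02, 0, 2.7], [0, 0, 0]], [[0.02, 0, 2.96], [0, 0, 0]], [[0.02, 0, 2.96], [0, 0, 0]], [[0.02, 0, 2.96], [0, 0, 0]]]}}

```text
clock: 37.7
eef_pos: [0.5955, -0.0535, 0.0476]
tcp_rot: [3.141, 0.002, 2.859]
ft_force: [0.0, -0.3, -0.1]
grip_width: 0.0627
```

Run:
```python
from look import *
look("w24",["sky_tub","ochre_tub"])
```

```text
sky_tub 0.96 [193 187 316 318] topz 0.0722 mean [ 0.5946 -0.0558  0.0709] circ [595.2 -52.4] 33.9
ochre_tub 0.9 [458 162 511 256] topz 0.0423 mean [ 0.4476 -0.0244  0.0402] circ [441.  -20.8] 21.1
ochre_tub 0.85 [414   3 512  87] topz 0.0616 mean [ 0.4678 -0.1281  0.0598] circ [ 463.5 -125.4] 21.9
ochre_tub 0.73 [219 312 297 333] topz 0.0636 mean [ 0.6082 -0.0082  0.0612] circ [607.6 -13.9] 19.5
```

View pics/w24.png

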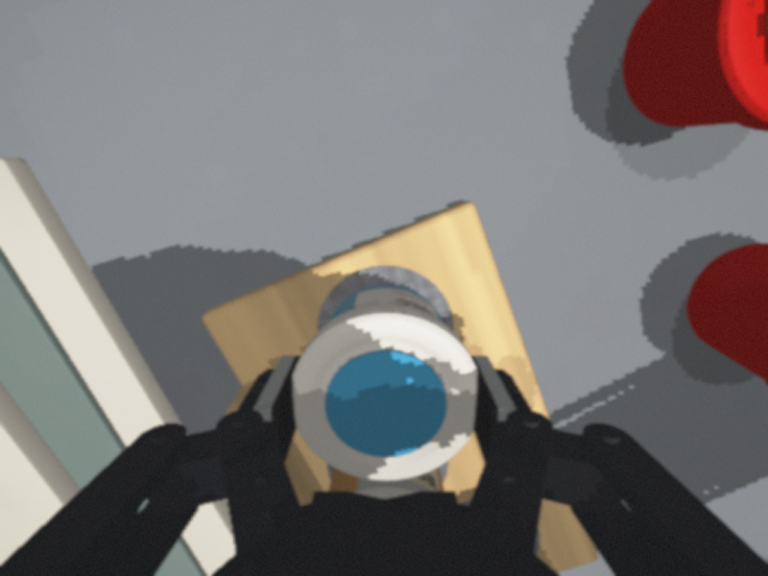

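Still 2 mm above the rack and about 1 mm off its home, so a small correction and the last bit down.

Emit:
{"api": "play_rows", "payload": {"plan": [[[0.015, -0.025, 0], [0, 0, 0]], [[0.015, -0.025, 0.02], [0, 0, 0]], [[0.015, -0.025, 0.04], [0, 0, 0]], [[0.015, -0.025, 0.04], [0, 0, 0]]]}}

```text
clock: 38.25
eef_pos: [0.594, -0.0543, 0.0454]
tcp_rot: [-3.141, 0.0, 2.859]
ft_force: [-1.4, 0.8, 3.5]
grip_width: 0.0623
```

Emit:
{"api": "play_rows", "payload": {"plan": [[[0, 0, 0], [0, 0, 0]], [[0, 0, 0], [0, 0, 0]], [[0, 0, 0], [0, 0, 0]], [[0, 0, 0], [0, 0, 0]]], "claw": 1}}

```text
clock: 38.65
eef_pos: [0.5939, -0.0543, 0.0446]
tcp_rot: [-3.141, -0.0, 2.859]
ft_force: [0.5, -0.1, -0.5]
grip_width: 0.0852
```

Emit:
{"api": "play_rows", "payload": {"plan": [[[0, 0, -0.5], [0, 0, 0]], [[0, 0, -1.5], [0, 0, 0]], [[0, 0, -2.7], [0, 0, 0]], [[0, 0, -2.7], [0, 0, 0]], [[0, 0, -2.7], [0, 0, 0]]]}}

```text
clock: 39.15
eef_pos: [0.5947, -0.054, 0.1544]
tcp_rot: [3.14, 0.003, 2.859]
ft_force: [0.0, 1.0, -1.1]
grip_width: 0.0859
```

Run:
```python
from look import *
look("w25",["sky_tub","ochre_tub"])
delta([.5334,-.2676,.16],-92.7)
```

```text
sky_tub 0.87 [219 158 293 236] topz 0.0701 mean [ 0.5937 -0.0548  0.0688] circ [594.3 -52.8] 33.6
sky_tub 0.39 [208   2 266  18] topz 0.0107 mean [ 0.5713 -0.2238  0.0088] circ [ 564.  -222.8] 26.1
ochre_tub 0.72 [389 145 486 215] topz 0.0629 mean [ 0.4227 -0.0209  0.0615] circ [421.2 -18.5] 33.9
ochre_tub 0.59 [224 231 294 306] topz 0.0751 mean [0.616  0.0183 0.0737] circ [617.9  14. ] 39.2
ochre_tub 0.58 [355   6 457 102] topz 0.063 mean [ 0.4418 -0.1357  0.0616] circ [ 440.7 -134.6] 33.9
t 39.3 shift [-0.053 -5.541 -0.219] turn [ 1.8000e-02 -2.8000e-02 -2.0704e+01]
```

View pics/w25.png

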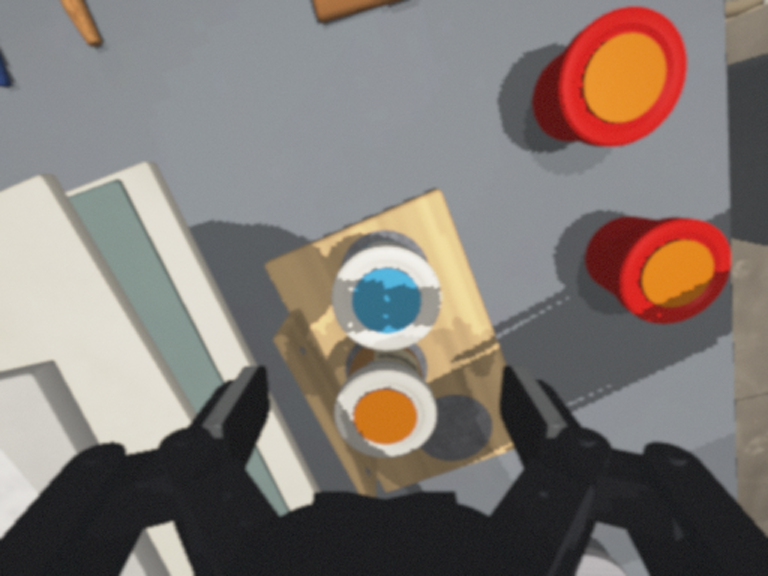

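Sky is back at (387,298), within 0.6 mm of home, with ochre behind it at (385,413). Now beige.

Emit:
{"api": "play_rows", "payload": {"plan": [[[-0.05, -5.54, -0.2], [0, 0, -20.7]], [[-0.05, -5.54, -0.2], [0, 0, -20.7]], [[-0.05, -5.54, -0.2], [0, 0, -20.7]], [[-0.05, -5.54, -0.2], [0, 0, -20.7]], [[-0.05, -5.54, -0.2], [0, 0, -20.7]], [[-0.05, -5.54, -0.2], [0, 0, -20.7]], [[-0.05, -5.54, -0.2], [0, 0, -20.7]], [[-0.05, -5.54, -0.2], [0, 0, -20.7]], [[-0.05, -5.54, -0.2], [0, 0, -20.7]], [[-0.05, -5.54, -0.2], [0, 0, -20.7]]]}}

```text
clock: 40.3
eef_pos: [0.5334, -0.2675, 0.1591]
tcp_rot: [3.139, -0.001, -1.954]
ft_force: [0.6, -0.6, 0.3]
grip_width: 0.0854
```

Emit:
{"api": "play_rows", "payload": {"plan": [[[0, 0, 0], [0, 0, 0]], [[0, 0, 0], [0, 0, 0]]]}}

```text
clock: 40.5
eef_pos: [0.5336, -0.2675, 0.1597]
tcp_rot: [3.14, -0.0, -1.964]
ft_force: [-0.1, -0.0, 0.2]
grip_width: 0.0855
```

Run:
```python
from h import *
delta([.5334,-.2676,.155],-92.7)
```

```text
t 40.5 shift [0.004 0.003 0.118] turn [ 1.900e-02 -2.000e-03 -3.968e+00]
```

Emit:
{"api": "play_rows", "payload": {"plan": [[[0, 0, 0], [0, 0, -1.5]], [[0, 0, 0], [0, 0, -3]], [[0, 0, 0], [0, 0, -3.97]], [[0, 0, 0], [0, 0, -3.97]], [[0, 0, 0], [0, 0, -3.97]]]}}

```text
clock: 41.0
eef_pos: [0.5338, -0.2675, 0.1605]
tcp_rot: [3.141, -0.0, -1.618]
ft_force: [0.9, -0.9, 1.0]
grip_width: 0.0853
```

Run:
```python
from look import *
look("w26",["beige_tub"])
delta([.5334,-.2676,.0407],-92.7)
```

```text
beige_tub 0.93 [222 158 291 229] topz 0.0681 mean [ 0.5352 -0.2676  0.0666] circ [ 533.3 -267.7] 34.6
t 41.1 shift [2.000e-03 1.200e-02 2.998e+00] turn [ 0.002 -0.001  0.016]
```

Emit:
{"api": "play_rows", "payload": {"plan": [[[0, 0.01, 0.8], [0, 0, 0]], [[0, 0.01, 1.6], [0, 0, 0]], [[0, 0.01, 2.4], [0, 0, 0]], [[0, 0.01, 3.0], [0, 0, 0]], [[0, 0.01, 3.0], [0, 0, 0]], [[0, 0.01, 3.0], [0, 0, 0]]]}}

```text
clock: 41.7
eef_pos: [0.5337, -0.2678, 0.0415]
tcp_rot: [3.142, -0.001, -1.614]
ft_force: [0.2, -0.3, 0.9]
grip_width: 0.0854
```

Emit:
{"api": "play_rows", "payload": {"plan": [[[0, 0, 0], [0, 0, 0]], [[0, 0, 0], [0, 0, 0]], [[0, 0, 0], [0, 0, 0]], [[0, 0, 0], [0, 0, 0]], [[0, 0, 0], [0, 0, 0]], [[0, 0, 0], [0, 0, 0]]], "claw": 0}}

```text
clock: 42.3
eef_pos: [0.5352, -0.2683, 0.0439]
tcp_rot: [-3.137, -0.002, -1.614]
ft_force: [-0.9, 0.4, 6.9]
grip_width: 0.0643
```

Emit:
{"api": "play_rows", "payload": {"plan": [[[0, 0, -0.5], [0, 0, 0]], [[0, 0, -1.3], [0, 0, 0]], [[0, 0, -2.1], [0, 0, 0]], [[0, 0, -3.3], [0, 0, 0]], [[0, 0, -3.3], [0, 0, 0]], [[0, 0, -3.3], [0, 0, 0]]]}}

```text
clock: 42.9
eef_pos: [0.5343, -0.2676, 0.175]
tcp_rot: [-3.137, -0.0, -1.614]
ft_force: [0.2, 0.0, -2.2]
grip_width: 0.0642
```

Run:
```python
from look import *
look("w27",["beige_tub"])
delta([.5773,.0904,.17],-150)
```

```text
beige_tub 0.97 [192 189 318 320] topz 0.199 mean [ 0.5364 -0.2672  0.1977] circ [ 532.9 -266.8] 34.8
t 43.0 shift [-8.979 -0.717  0.055] turn [1.4000e-02 3.0000e-03 1.1507e+01]
```

Emit:
{"api": "play_rows", "payload": {"plan": [[[-0.8, -0.07, 0], [0, 0, 1]], [[-1.7, -0.14, 0], [0, 0, 2.1]], [[-2.6, -0.2, 0], [0, 0, 3.3]], [[-3.5, -0.28, 0], [0, 0, 4.5]], [[-4.5, -0.36, 0], [0, 0, 5.8]], [[-5.4, -0.43, 0], [0, 0, 7]], [[-6.3, -0.5, 0], [0, 0, 8.1]], [[-7.2, -0.58, 0], [0, 0, 9.2]], [[-8.1, -0.65, 0], [0, 0, 10.4]], [[-8.98, -0.72, 0], [0, 0, 11.5]]]}}

```text
clock: 44.0
eef_pos: [0.5771, 0.0915, 0.1712]
tcp_rot: [3.141, -0.002, -2.621]
ft_force: [0.8, 0.4, -0.3]
grip_width: 0.0643
```

Emit:
{"api": "play_rows", "payload": {"plan": [[[0, 0, 0], [0, 0, 0]], [[0, 0, 0], [0, 0, 0]], [[0, 0, 0], [0, 0, 0]]]}}

```text
clock: 44.3
eef_pos: [0.5774, 0.0894, 0.1719]
tcp_rot: [-3.142, -0.002, -2.617]
ft_force: [0.0, -0.4, -1.1]
grip_width: 0.0641
```

Run:
```python
from look import *
look("w28",["beige_tub","ochre_tub"])
delta([.5773,.0904,.049],-150)
```

```text
beige_tub 0.94 [194 188 318 322] topz 0.196 mean [0.5786 0.0877 0.1946] circ [576.9  90.9] 34.8
ochre_tub 0.78 [446  17 512  95] topz 0.0621 mean [ 0.457  -0.119   0.0604] circ [ 447.8 -127.3] 31.9
ochre_tub 0.67 [391 144 486 207] topz 0.0628 mean [ 0.4237 -0.0181  0.0614] circ [420.9 -17.6] 34.1
ochre_tub 0.62 [220  66 296 149] topz 0.0752 mean [0.6174 0.0212 0.0738] circ [616.8  22.3] 33.5
t 44.45 shift [-0.008  0.032  3.091] turn [-0.002 -0.002 -0.003]
```

View pics/w28.png

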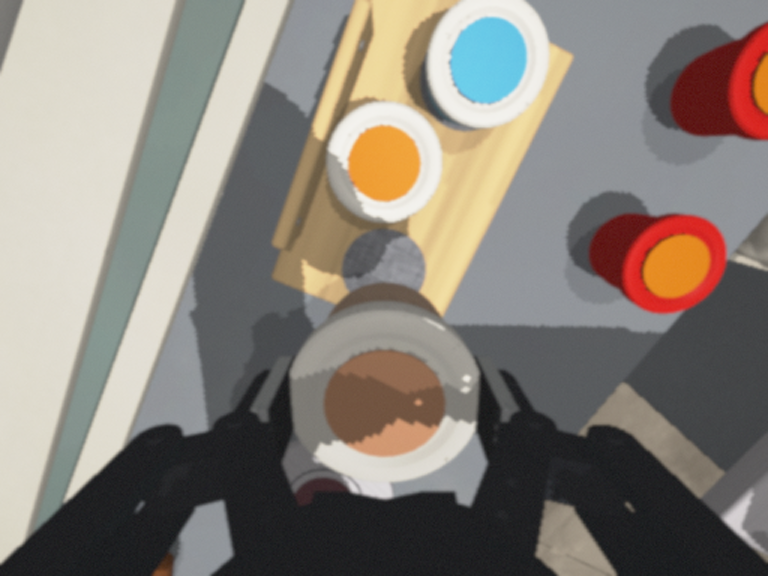

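Beige is over its free pad (384,262). Down to just above it, then check.

Emit:
{"api": "play_rows", "payload": {"plan": [[[0, 0, 0.8], [0, 0, 0]], [[0, 0, 1.6], [0, 0, 0]], [[0, 0, 2.3], [0, 0, 0]], [[0, 0, 2.8], [0, 0, 0]], [[0, 0, 3.09], [0, 0, 0]], [[0, 0, 3.09], [0, 0, 0]], [[0, 0, 3.09], [0, 0, 0]]]}}

```text
clock: 45.15
eef_pos: [0.5783, 0.0899, 0.0503]
tcp_rot: [-3.141, 0.001, -2.617]
ft_force: [-0.3, -0.6, 0.3]
grip_width: 0.0642
```

Run:
```python
from look import *
look("w29",["beige_tub","ochre_tub"])
```

```text
beige_tub 0.63 [193 186 319 323] topz 0.0744 mean [0.5796 0.0881 0.073 ] circ [577.8  91.1] 34.7
ochre_tub 0.91 [470 164 511 243] topz 0.0321 mean [ 0.4421 -0.0013  0.0298] circ [435.7  -4.2] 21.3
ochre_tub 0.66 [180  20 338 185] topz 0.0752 mean [0.6176 0.0202 0.0738] circ [616.7  21.9] 33.7
```

Emit:
{"api": "play_rows", "payload": {"plan": [[[0.02, -0.01, 0.03], [0, 0, 0]], [[0.02, -0.01, 0.06], [0, 0, 0]], [[0.02, -0.01, 0.095], [0, 0, 0]], [[0.02, -0.01, 0.095], [0, 0, 0]], [[0.02, -0.01, 0.095], [0, 0, 0]]]}}

```text
clock: 45.8
eef_pos: [0.5774, 0.0894, 0.0459]
tcp_rot: [-3.141, 0.0, -2.617]
ft_force: [-2.6, 0.6, 3.8]
grip_width: 0.0641
```

Emit:
{"api": "play_rows", "payload": {"plan": [[[0, 0, 0], [0, 0, 0]], [[0, 0, 0], [0, 0, 0]], [[0, 0, 0], [0, 0, 0]], [[0, 0, 0], [0, 0, 0]]], "claw": 1}}

```text
clock: 46.2
eef_pos: [0.5772, 0.0893, 0.0451]
tcp_rot: [-3.142, -0.0, -2.617]
ft_force: [-0.1, -0.3, 0.9]
grip_width: 0.0851
```

Emit:
{"api": "play_rows", "payload": {"plan": [[[0, 0, -0.5], [0, 0, 0]], [[0, 0, -1.5], [0, 0, 0]], [[0, 0, -2.7], [0, 0, 0]], [[0, 0, -2.7], [0, 0, 0]], [[0, 0, -2.7], [0, 0, 0]]]}}

```text
clock: 46.7
eef_pos: [0.5779, 0.0897, 0.1549]
tcp_rot: [-3.142, 0.003, -2.617]
ft_force: [-0.9, -0.6, -1.8]
grip_width: 0.0856
```

Run:
```python
from look import *
look("w30",["beige_tub","ochre_tub","sky_tub"])
delta([.48,.055,.318],-82.5)
```

```text
beige_tub 0.78 [218 160 295 234] topz 0.0701 mean [0.5779 0.0894 0.0687] circ [576.9  91.1] 34.7
ochre_tub 0.73 [461  20 512  90] topz 0.0593 mean [ 0.4623 -0.1129  0.0574] circ [ 455.2 -119. ] 25.2
ochre_tub 0.69 [217  65 300 152] topz 0.0752 mean [0.6173 0.0212 0.0738] circ [616.7  22.2] 33.4
ochre_tub 0.59 [398 143 499 215] topz 0.0628 mean [ 0.4238 -0.0181  0.0614] circ [421.  -17.9] 34.0
sky_tub 0.97 [286   0 376  85] topz 0.0702 mean [ 0.5936 -0.0502  0.0688] circ [594.2 -52.6] 33.7
sky_tub 0.48 [218  64 301 152] topz 0.0752 mean [0.6173 0.0212 0.0738] circ [616.7  22.2] 33.5
t 46.9 shift [ 2.528  0.471 -4.152] turn [  0.021  -0.025 -13.492]
```

Beige is back within 1 mm. I'll lift straight up first, retreat to the overview pose and compare with the first picture.

Emit:
{"api": "play_rows", "payload": {"plan": [[[0, 0, -1.2], [0, 0, 0]], [[0, 0, -2.4], [0, 0, 0]], [[1.2, 1.1, -4.1], [0, 0, -13.5]], [[1.2, 1.1, -4.1], [0, 0, -13.5]], [[1.2, 1.1, -4.1], [0, 0, -13.5]], [[1.2, 1.1, -4.1], [0, 0, -13.5]], [[1.2, 1.1, -4.1], [0, 0, -13.5]], [[1.2, 1.1, -4.1], [0, 0, -13.5]], [[1.2, 1.1, -4.1], [0, 0, -13.5]], [[1.2, 1.1, -4.1], [0, 0, -13.5]]]}}

```text
clock: 47.9
eef_pos: [0.5135, 0.1034, 0.3162]
tcp_rot: [3.14, -0.001, -1.433]
ft_force: [0.7, 0.7, 0.4]
grip_width: 0.0853
```

Emit:
{"api": "play_rows", "payload": {"plan": [[[0, 0, 0], [0, 0, 0]], [[0, 0, 0], [0, 0, 0]], [[0, 0, 0], [0, 0, 0]], [[0, 0, 0], [0, 0, 0]], [[0, 0, 0], [0, 0, 0]]]}}

```text
clock: 48.4
eef_pos: [0.5136, 0.1034, 0.3173]
tcp_rot: [3.142, -0.0, -1.44]
ft_force: [0.4, -0.3, 0.2]
grip_width: 0.0857
```

Run:
```python
from look import *
look("w31",["plum_tub","sky_tub","beige_tub","ochre_tub","wheel"])
print("--scene"); look("s31",["plum_tub","ochre_tub","green_tile","tape"],"scene")
```

```text
plum_tub 0.97 [ 95 122 152 169] topz 0.0861 mean [0.5197 0.2987 0.0847] circ [518.1 299.9] 33.8
beige_tub 0.69 [246  98 297 146] topz 0.0702 mean [0.5774 0.0917 0.0687] circ [576.7  91.6] 34.4
ochre_tub 0.94 [363 199 415 244] topz 0.0629 mean [ 0.4419 -0.1312  0.0614] circ [ 440.  -132.9] 33.9
ochre_tub 0.88 [301 202 339 248] topz 0.063 mean [ 0.4224 -0.0161  0.0615] circ [420.8 -17.3] 33.7
ochre_tub 0.59 [297  70 351 126] topz 0.0753 mean [0.6171 0.0233 0.0738] circ [616.3  22.6] 33.6
wheel 0.72 [100  99 177 176] topz 0.0292 mean [0.5282 0.2827 0.028 ] circ [519.2 298.6] 61.7
--scene
plum_tub 0.58 [191 132 213 151] topz 0.0854 mean [0.5129 0.2956 0.0834] circ [514.9 298.2] 34.3
ochre_tub 0.87 [264 164 282 190] topz 0.0747 mean [0.6118 0.0185 0.0724] circ [612.7  14.7] 42.7
ochre_tub 0.71 [215 202 245 229] topz 0.063 mean [ 0.4164 -0.021   0.0609] circ [417.7 -18.3] 35.9
ochre_tub 0.7 [250 226 269 247] topz 0.0632 mean [ 0.4361 -0.1378  0.0609] circ [ 437.3 -136.1] 33.3
green_tile 0.81 [342 303 364 325] topz 0.0602 mean [ 0.4843 -0.4563  0.0594] circ [ 486.4 -456. ] 22.5
tape 0.77 [166 122 191 143] topz 0.0245 mean [0.4887 0.4361 0.0223] circ [488.9 438.9] 52.2
```

View pics/w31.png

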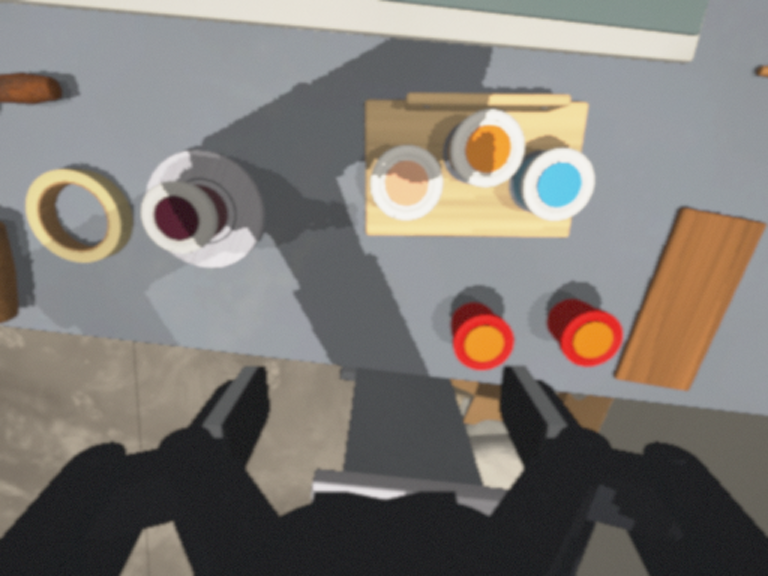

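View pics/s31.png

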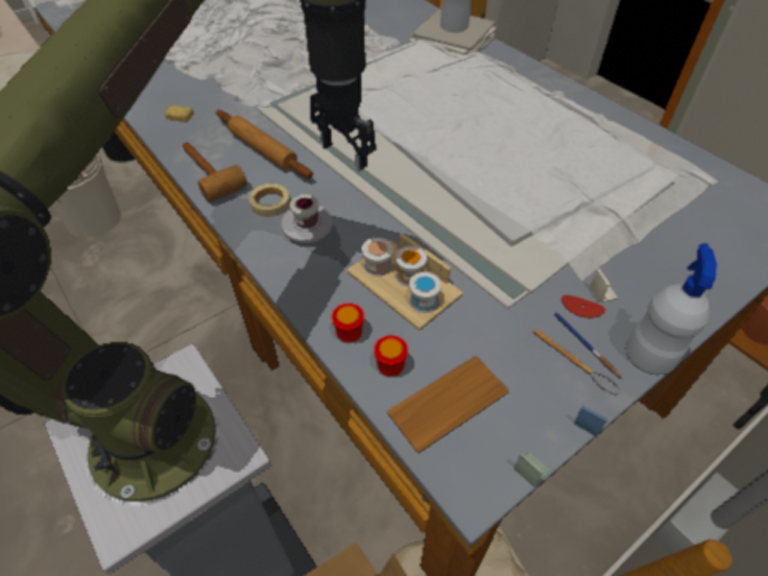

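The final pictures show plum on the wheel at (180,215), ochre at the rear of the rack at (487,147), beige at (406,183) and sky at (558,184). The board is bare, and the tape, tile and red tubs are unmoved. Handing in.

```bash
python3 -c "
from h import *
print(order.hand_in(), telemetry.sense()['clock'])"
```

```text
the job is handed in; nothing more can be done
the job is handed in; nothing more can be done
```

The job is done and handed in; the last clock reading, just before the final pictures, was 48.4 s. I set beige and sky aside on the side board, put plum on the wheel and ochre in the rear place, then returned sky and beige.

**Last checks, by camera (calibration good to about 2 mm):**
- **Plum:** 1–1.5 mm from the wheel's centre.
- **Ochre:** about 0.5 mm from where plum stood.
- **Sky:** about 0.6 mm from its original place. The network did not report it in the final wrist picture. That figure comes from the close-up after placing it, and it shows in place in the final pictures.
- **Beige:** about 1 mm from its original place.
- **Everything else:** all four tubs stand upright. The green tile, tape and red tubs show no movement, and the gripper touches nothing.

**What did not go to plan:**
- **Grip reading:** the gripper read 62–64 mm on lids 67–69 mm across, with a 5–7 N vertical push while closing. I reopened and regripped the first tub (beige) 6 mm higher because of this. The reading stayed the same and every grip held.
- **Scene camera:** it put plum about 4 mm nearer the robot than the wrist camera did. I trusted the wrist camera, because the scene camera sees the lid at a slant.

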